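Toss the chestnuts on the shaker pad and serve them

TASK

Toss the glazed chestnuts in the steel cup: press the filled cup down on the red sprung pad of the shaker base until the pad is fully down and keep it there for about two seconds. Then pour all six chestnuts from the cup into the blue serving bowl and stand the empty cup upright back on its cork mat. Leave the ladle, strainer, dish stack and chopstick rest where they are.

Things in the scene. Friction and masses are not known exactly. Their poses are not given: they have to be found in the camera images.
- mat: round cork mat fixed on the cart top, 140 mm diameter, 5 mm thick; origin: centre of its underside; the cup starts on it and belongs back on it
- cup: open stainless steel tumbler without handle, 95 mm tall, outside diameter 60 mm at the foot widening evenly to 70 mm at the rim (about 66 mm at 62 mm height), wall 3 mm, floor 5 mm, about 0.14 kg empty; origin: centre of its underside, z up along its axis; holds six chestnuts at the start, filling it to about 50 mm at most
- cup_rim (a point): centre of the cup's mouth, 95 mm above the cup's origin
- shaker: white cup-shaker base fixed to the cart top, 140 x 140 mm, body 55 mm high, with a red sprung pad on top; it tosses what is in a cup while the pad is held fully down; origin: centre of its underside
- pad_top (a point): centre of the top face of the red round pad (90 mm diameter, flat, dark rubber centre); 76 mm above the cart top when up, moves with the pad
- pad (a joint): how far the pad is pressed straight down, m: 0 up, 0.012 fully down on its stop; the spring takes about 3 N to start and 9 N fully down (the filled cup's own weight is not enough)
- bowl: loose blue ceramic serving bowl, 160 mm across the rim, 50 mm high, wall 5 mm, 0.55 kg; origin: centre of its underside
- ladle: bystander: slotted steel ladle lying flat, scoop 72 mm wide, 256 mm long overall; origin under the scoop's centre, handle along its -x
- strainer: bystander: round steel mesh strainer spoon lying flat, head 84 mm wide, 267 mm long overall; origin under the head's centre, handle along its -x
- dishes: bystander: stack of four white ceramic dipping dishes, 84 mm across, 48 mm high; origin: centre of its underside
- rest: bystander: green glass chopstick rest, 75 x 26 x 18 mm; origin: centre of its underside
- nut0: smooth glazed brown chestnut 1 of 6, 21 mm wide and 24 mm tall, 11 g, in the cup at the start; origin at its centre
- nut1: smooth glazed brown chestnut 2 of 6, 21 mm wide and 24 mm tall, 11 g, in the cup at the start; origin at its centre
- nut2: smooth glazed brown chestnut 3 of 6, 21 mm wide and 24 mm tall, 11 g, in the cup at the start; origin at its centre
- nut3: smooth glazed brown chestnut 4 of 6, 21 mm wide and 24 mm tall, 11 g, in the cup at the start; origin at its centre
- nut4: smooth glazed brown chestnut 5 of 6, 21 mm wide and 24 mm tall, 11 g, in the cup at the start; origin at its centre
- nut5: smooth glazed brown chestnut 6 of 6, 21 mm wide and 24 mm tall, 11 g, in the cup at the start; origin at its centre
Mind the look-alikes: they are no part of the job. Several things have the shape of the shaker; the one meant has the colours described above.

How it is judged:
By the outcome, as a careful person would: the job done as asked, in the order asked, and still so for the second after the job is handed in, with the robot touching nothing.
It also fails if it takes over 67 s, if anything falls off the work surface, if the arm or the gripper's body presses on something with over 40 N, if the wrist force passes 120 N, or if a joint passes its speed limit or range.

ROBOT

A 7-joint arm with a two-finger parallel gripper is mounted at the origin on the work surface. World frame = base frame: x ahead of the robot, y to its left, z up, the work surface at z = 0. Lengths are in m, angles in rad, forces in N, time in s.
With the tool pointing down it reaches from about 0.425 to 0.875 m from the base axis. Payload 4.7 kg.
Tool frame: the origin (TCP) lies on the centre line of the jaws, within the pads' length; the fingertips stand 14 mm ahead of it and the grasp point (between the pads) lies 5 mm behind it; z points along the fingers, y is the line along which they close (so a half turn about z gives the same grasp; the last joint's range is limited). The gripper opens to 87 mm and grips with 3 to 60 N. Pads are 19 mm wide; open, the fingers measure 117 mm over their backs; the gripper's body (75 mm by 190 mm) begins 51 mm behind the grasp point.
Start: joints at [1.205, 0.321, -0.07, 1.45, 0.023, 1.371, -0.057], TCP at [0.241, -0.604, 0.237] pointing down, gripper open.
Joint ranges: [-2.86, 2.86], [-0.3, 2.09], [-1.38, 1.24], [0.06, 2.45], [-1.56, 4.7], [0.09, 2.05], [-2.69, 2.69]. Speed limits (rad/s): [2.57, 2.57, 3.14, 3.14, 3.14, 3.14, 3.14].

INTERFACE

Orientations are given as a rotation vector (axis times angle).
In Python, from bench import ctrl gives the robot as it stands.
- The arm moves only by the tool send_rows, never from a script. Its argument "steps" is a list of rows, each an object of numbers: "tx", "ty", "tz": the shift along the tool's x, y, z in units of 60 mm (1.0 is 60 mm); "turn": the turn about the tool's z in units of 8 degrees (1.0 is 8 degrees); "grip": the opening, from 0 (shut) to 1 (fully open). A call has 1 to 12 rows; each row shifts and turns the commanded pose from where the row before left it, along the tool's axes as they then stand; what a row does not reach is not made up. A row lasts 1/8 s, in which the tool goes at most 62.5 mm and 10.7 degrees, less where a joint would pass 70% of its speed; a pose out of reach is approached as far as the arm can. A call is refused whole if a number of a shift passes 1 or a number of a turn 1, either way. A call with a gripper value outside its range is refused whole. The fingers move at their own pace and stop on an object; "newtons" is the grip in N (left out, the last holds). Time passes only in rows, so rows that do not move let the fingers close. It gives the time, the measured TCP pose, the force, the opening and the grip force at its end, in the units of the state.
- ctrl.get_state(): the state, without advancing time (a new reading comes with each control period).
- ctrl.get_image(name): name is "side" or "top" or "wrist"; returns a dict with "pixels" (480x640x3 uint8, red, green, blue), "K" (3x3 intrinsics, pixels), "dist" ([k1, k2, p1, p2, k3] as OpenCV has them; the pictures are not rectified), "cam_to_world" (4x4, takes a point from camera to world coordinates); the wrist camera has in their place "T_tool_cam" (4x4, takes a point from camera to tool coordinates, whose origin is the TCP and whose axes are the flange's). Camera axes: x right, y down, z forward; pixel columns grow to the right and rows downward; lengths in m; the calibration is good to about 2 mm. A picture is of the moment at which its call begins: read the wrist's pose just before it. There is no depth.
- ctrl.close_job(): hands the job in; it is judged then, once.
The state is a dict: "time": time; "joint_positions": joint angles; "qd": joint speeds; "joint_torque": joint torques, N m; "position": TCP position; "tool_rot": TCP orientation; "ft_force": force on the tool from outside, world axes, zero at the start; "torque": the same for the moment, N m; "grip_width": opening from 0.0 (shut) to 1.0 (fully open); "grip_force": force on a finger pad.
Only numpy, scipy, OpenCV 4.12 (cv2) and the standard library are available. Lean on these libraries where they do the work, as an engineer would, in place of code of your own. Each camera call takes 0.05 s, during which the arm holds its last target. There are 200 camera calls.

## Working session

There is one attempt and no reset: what is moved stays moved. The work goes in short steps, Python scripts to look and compute and a tool call to move; the robot and the scene stay as the last step left them, time stands still between calls to the robot, and variables do not carry over. Pictures are saved under pics/ and viewed, at most 10 in all, crops included, and the job is handed in when it is done.

Besides the shell and the picture viewer there is one more tool, called after "Call:" by a JSON object that holds its "method" and its "body". send_rows: Moves the arm, as the interface text tells. Its arguments: {"type":"object","properties":{"steps":{"type":"array"},"newtons":{"type":"number"}},"required":["steps"]}

```bash
mkdir -p pics; python3 - <<'E'
from bench import ctrl
import cv2,numpy as np,pickle
s=ctrl.get_state();print(s)
d={}
for n in("side","top"):
    i=ctrl.get_image(n);d[n]=i
    cv2.imwrite(f"pics/{n}0.png",i["pixels"][:,:,::-1]);print(n,i["K"],i["dist"],i["cam_to_world"])
pickle.dump(d,open("d0.pkl","wb"))
E
```

```text
{'time': 0.0, 'joint_positions': array([ 1.2050804 ,  0.32183567, -0.07006962,  1.45166806,  0.02263075,
        1.37081442, -0.0568824 ]), 'qd': array([ 0.00096636,  0.00201503, -0.0009879 ,  0.00046083, -0.00084833,
        0.00082687,  0.00135121]), 'joint_torque': array([ 5.87280938e-04, -4.91287744e+01, -4.03830204e-01, -3.12524199e+01,
       -6.39863173e-02,  4.37680143e-02,  1.84476576e-04]), 'position': array([ 0.24072638, -0.60320938,  0.23545665]), 'tool_rot': array([-3.08325943e+00, -5.92741354e-01,  7.79508514e-04]), 'ft_force': array([ 0.34262923, -0.70135287, -0.4578111 ]), 'torque': array([-0.02767132,  0.03903317,  0.0205545 ]), 'grip_force': 0.0, 'grip_width': 1.0037268362569165}
side [[505.23017043   0.         317.15155528]
 [  0.         505.23017043 236.65655295]
 [  0.           0.           1.        ]] [-0.0046765  0.         0.         0.         0.       ] [[-0.78768112 -0.43519327  0.43607943  0.03097161]
 [-0.61602261  0.54643012 -0.56738899  0.71588757]
 [ 0.00863694 -0.71555638 -0.69850159  0.90494545]
 [ 0.          0.          0.          1.        ]]
top [[501.95340143   0.         324.79071202]
 [  0.         501.95340143 238.80439667]
 [  0.           0.           1.        ]] [-0.03341461  0.          0.          0.          0.        ] [[-0.01704205 -0.97934941  0.20145545  0.34744465]
 [-0.99983161  0.01806363  0.00323359  0.05725089]
 [-0.00680583 -0.20136642 -0.97949234  1.08602703]
 [ 0.          0.          0.          1.        ]]
```

View pics/top0.png

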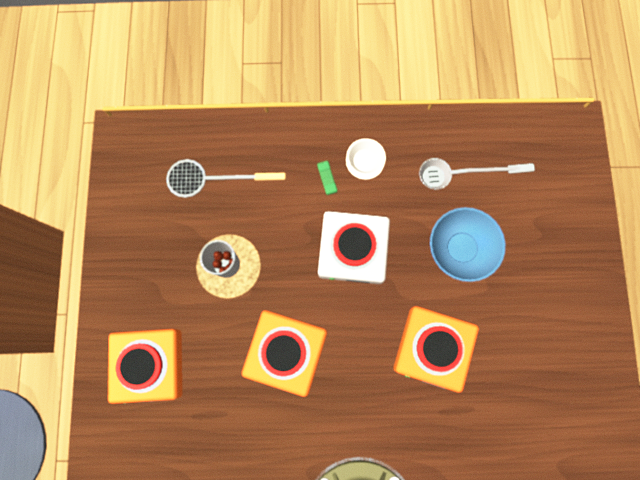

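View pics/side0.png

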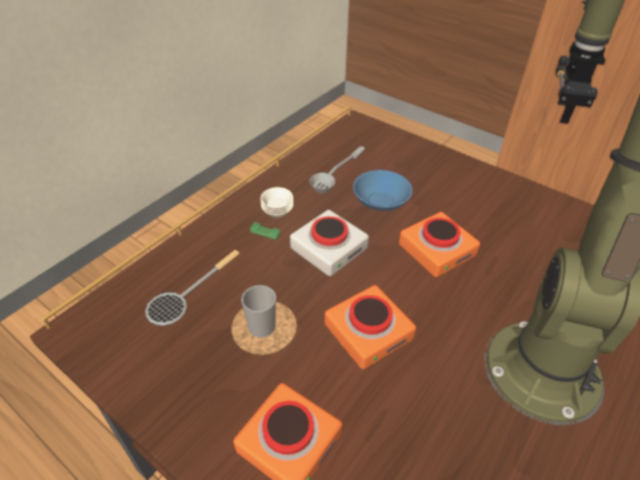

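The top view shows the filled cup at (220,258) on the cork mat at (229,266), the white shaker with a red pad at (354,246) and the blue bowl at (467,244).

Possible mix-ups for the shaker are the orange bases at (142,366), (284,353) and (437,349). The dish stack at (366,158) is also white. I choose the white base with the red pad at (354,246), and will check it in a crop.

```bash
cat > h.py <<'E'
import cv2,numpy as np
def ray(i,uv,T=None):
    T=i["cam_to_world"] if T is None else T
    p=cv2.undistortPoints(np.array([[uv]],float),i["K"],np.array(i["dist"]))[0,0]
    return T[:3,3],T[:3,:3]@np.array([p[0],p[1],1])
def onz(i,uv,z,T=None):
    o,d=ray(i,uv,T);return o+d*(z-o[2])/d[2]
def proj(i,P):
    T=np.linalg.inv(i["cam_to_world"]);r,_=cv2.Rodrigues(T[:3,:3])
    return cv2.projectPoints(np.array([P],float),r,T[:3,3],i["K"],np.array(i["dist"]))[0][0,0]
def blob(m,near):
    n,l,s,c=cv2.connectedComponentsWithStats(m.astype(np.uint8))
    k=[j for j in range(1,n) if s[j,4]>60]
    j=min(k,key=lambda j:np.hypot(*(c[j]-near)));return (l==j).astype(np.uint8)
def circ(i,m,z):
    c=max(cv2.findContours(m,0,1)[0],key=cv2.contourArea)
    c=cv2.convexHull(c)[:,0]
    P=np.array([onz(i,p.astype(float),z)[:2] for p in c],np.float32)
    e=cv2.fitEllipse(P);return e,P
E
python3 - <<'E'
import pickle,cv2,numpy as np
from h import *
d=pickle.load(open("d0.pkl","rb"))
for n,pts in(("top",dict(bowl=(467,244),pad=(354,244),mat=(229,270),sh=(340,270))),("side",dict(bowl=(383,190),pad=(329,230),mat=(264,330),sh=(329,262)))):
    i=d[n];h=cv2.cvtColor(i["pixels"],cv2.COLOR_RGB2HSV).astype(int);H,S,V=h[...,0],h[...,1],h[...,2]
    M=dict(bowl=(H>95)&(H<120)&(S>90),pad=((H<8)|(H>172))&(S>170)&(V>130),mat=(H>10)&(H<25)&(S>60)&(V>140))
    for k,z in(("bowl",.05),("pad",.076),("mat",.005)):
        m=blob(M[k],np.array(pts[k]));e,P=circ(i,m,z);print(n,k,np.round(e,4) if 0 else e)
    m=blob((S<50)&(V>150),np.array(pts["sh"]));c=cv2.convexHull(np.argwhere(m)[:,::-1].astype(np.int32).copy());r=cv2.minAreaRect(np.array([onz(i,p.astype(float),.055)[:2]*1000 for p in c[:,0]],np.float32));print(n,"sh",r)
t=d["top"]["pixels"][:,:,::-1];s=d["side"]["pixels"][:,:,::-1]
a=np.hstack([cv2.resize(t[215:315,180:280],(400,400),interpolation=2),cv2.resize(t[196:296,304:404],(400,400),interpolation=2)])
cv2.imwrite("pics/crop1.png",a)
E
```

```text
top bowl ((0.5447278618812561, -0.23876632750034332), (0.15599577128887177, 0.15664760768413544), 0.3458002507686615)
top pad ((0.5430567860603333, 7.847114466130733e-05), (0.0834987536072731, 0.08682568371295929), 75.37384796142578)
top mat ((0.6390875577926636, -0.08755436539649963), (1.160075068473816, 3.457437753677368), 177.8199462890625)
top sh ((541.7977905273438, 1.0029373168945312), (138.91282653808594, 141.81182861328125), 83.31297302246094)
side bowl ((0.5445824861526489, -0.25576353073120117), (0.08929937332868576, 0.11650165170431137), 24.70970344543457)
side pad ((0.5398309230804443, 0.007178686559200287), (0.080164335668087, 0.09373994171619415), 32.05030059814453)
side mat ((0.5131217241287231, 0.27356216311454773), (0.1414547562599182, 0.14254096150398254), 81.266845703125)
side sh ((533.10009765625, 17.921470642089844), (162.87059020996094, 156.98402404785156), 83.44772338867188)
```

View pics/crop1.png

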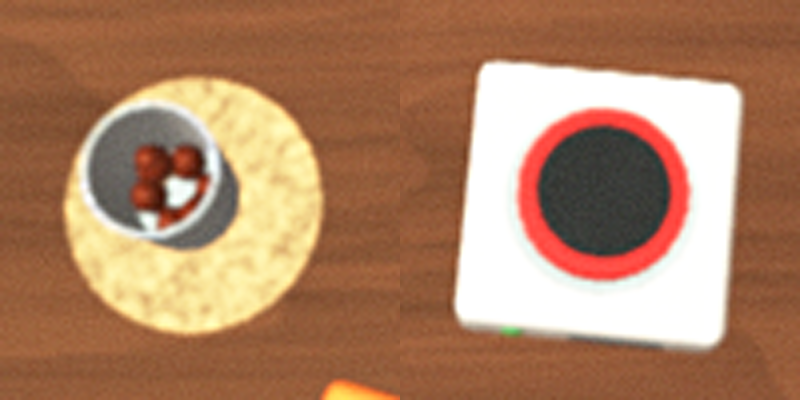

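The crop confirms the white base with the red pad and dark centre as the shaker. The cup rim is centred at about (217.5,257.5) with nuts inside. Next I work out the cup and mat positions and the first approach.

The interface has no tilt, so my plan is:
1. Let the cup pivot between the pads by levering it on the shaker's edge.
2. Lever it on the bowl's rim to pour.

```bash
cat >> h.py <<'E'
from scipy.spatial.transform import Rotation as Rn
def go(s,xyz,yaw=None):
    "tool-axis shift (units of 60 mm) to world xyz, and turn units to bring tool x to world heading yaw(deg)"
    R=Rn.from_rotvec(s["tool_rot"]).as_matrix();d=R.T@(np.array(xyz)-s["position"])/.06
    h=np.degrees(np.arctan2(R[1,0],R[0,0]));print("t",round(s["time"],2),"pos",s["position"].round(4),"tilt",np.degrees(np.arccos(-R[2,2])).round(2),"head",h.round(2),"units",d.round(3),"turn",None if yaw is None else round((h-yaw)/8,2),"F",s["ft_force"].round(1),"w",round(s["grip_width"]*87,1))
E
python3 - <<'E'
import pickle
from h import *
from bench import ctrl
d=pickle.load(open("d0.pkl","rb"));t,s=d["top"],d["side"]
# cup rim by grey ring in top: outer edge pts by hand from crop
c=np.array([(150,104),(84,168),(150,238),(218,170)])/4+[180,215]
P=np.array([onz(t,p,.1) for p in c]);print("rim",P.round(4),P.mean(0))
print("mat",onz(t,(228.3,266.3),.005))
i=s;h=cv2.cvtColor(i["pixels"],cv2.COLOR_RGB2HSV).astype(int)
# side: rim of cup brightness/grey mask
m=blob((h[...,1]<45)&(h[...,2]>60),np.array((260,310)));x=np.argwhere(m);print("side cup bbox",x.min(0),x.max(0))
for z in(.1,.005):print("proj guess",proj(s,[*P.mean(0)[:2],z]))
for p in((480,64),(742,86),(725,348),(457,326)):
    print("shaker corner",onz(t,(np.array(p)-[400,0])/4+[304,196],.055).round(4))
print("padtop/side red/bowl")
st=ctrl.get_state();print(Rn.from_rotvec(st["tool_rot"]).as_matrix().round(3))
go(st,[P.mean(0)[0],P.mean(0)[1],.237],90)
E
```

```text
rim [[0.5497 0.2762 0.1   ]
 [0.5177 0.3085 0.1   ]
 [0.4819 0.2744 0.1   ]
 [0.5155 0.2413 0.1   ]] [0.5162055  0.27508646 0.1       ]
mat [0.51247692 0.27218273 0.005     ]
side cup bbox [286 242] [335 275]
proj guess [259.12535113 297.80460239]
proj guess [262.28054629 325.57222058]
shaker corner [0.6176 0.0613 0.055 ]
shaker corner [ 0.603 -0.077  0.055]
shaker corner [ 0.4643 -0.0623  0.055 ]
shaker corner [0.4782 0.0755 0.055 ]
padtop/side red/bowl
[[ 0.929  0.371 -0.001]
 [ 0.371 -0.929  0.002]
 [-0.    -0.002 -1.   ]]
t 0.1 pos [ 0.2407 -0.6033  0.2356] tilt 0.1 head 21.76 units [ 9.6920e+00 -1.1894e+01 -5.0000e-03] turn -8.53 F [-0.   0.3  0.2] w 87.0
```

Call:
{"method": "send_rows", "body": {"steps": [{"tx": 0.9,"turn": -0.95,"grip": 1},{"tx": 0.9,"turn": -0.95,"grip": 1},{"tx": 0.9,"turn": -0.95,"grip": 1},{"tx": 0.9,"turn": -0.95,"grip": 1},{"tx": 0.9,"turn": -0.95,"grip": 1},{"tx": 0.9,"turn": -0.95,"grip": 1},{"tx": 0.9,"turn": -0.95,"grip": 1},{"tx": 0.9,"turn": -0.95,"grip": 1},{"tx": 0.9,"turn": -0.9,"grip": 1},{"grip": 1}]}}

```text
validation failed for argument at $.st...
```

```bash
python3 - <<'E'
from h import *
from bench import ctrl
go(ctrl.get_state(),[.516,.275,.237],90)
E
```

```text
t 0.1 pos [ 0.2407 -0.6033  0.2356] tilt 0.1 head 21.76 units [ 9.6880e+00 -1.1894e+01 -5.0000e-03] turn -8.53 F [-0.   0.3  0.2] w 87.0
```

Call:
{"method": "send_rows", "body": {"steps": [{"tx": 0.9,"ty": 0,"tz": 0,"turn": -0.95,"grip": 1},{"tx": 0.9,"ty": 0,"tz": 0,"turn": -0.95,"grip": 1},{"tx": 0.9,"ty": 0,"tz": 0,"turn": -0.95,"grip": 1},{"tx": 0.9,"ty": 0,"tz": 0,"turn": -0.95,"grip": 1},{"tx": 0.9,"ty": 0,"tz": 0,"turn": -0.95,"grip": 1},{"tx": 0.9,"ty": 0,"tz": 0,"turn": -0.95,"grip": 1},{"tx": 0.9,"ty": 0,"tz": 0,"turn": -0.95,"grip": 1},{"tx": 0.9,"ty": 0,"tz": 0,"turn": -0.95,"grip": 1},{"tx": 0.9,"ty": 0,"tz": 0,"turn": -0.9,"grip": 1},{"tx": 0,"ty": 0,"tz": 0,"turn": 0,"grip": 1}]}}

```text
time: 1.35
position: [0.5234, -0.2357, 0.2367]
tool_rot: [-2.214, -2.227, -0.003]
ft_force: [0.0, -1.0, 0.5]
grip_width: 1.001
grip_force: 0.0
```

```bash
python3 - <<'E'
from h import *
from bench import ctrl
go(ctrl.get_state(),[.516,.275,.237],90)
E
```

```text
t 1.35 pos [ 0.5234 -0.2357  0.2367] tilt 0.11 head 90.32 units [ 8.512 -0.074  0.011] turn 0.04 F [ 0.  -1.   0.5] w 87.1
```

Call:
{"method": "send_rows", "body": {"steps": [{"tx": 1,"ty": 0,"tz": 0,"turn": 0,"grip": 1},{"tx": 1,"ty": 0,"tz": 0,"turn": 0,"grip": 1},{"tx": 1,"ty": 0,"tz": 0,"turn": 0,"grip": 1},{"tx": 1,"ty": 0,"tz": 0,"turn": 0,"grip": 1},{"tx": 1,"ty": 0,"tz": 0,"turn": 0,"grip": 1},{"tx": 1,"ty": 0,"tz": 0,"turn": 0,"grip": 1},{"tx": 1,"ty": 0,"tz": 0,"turn": 0,"grip": 1},{"tx": 1,"ty": 0,"tz": 0,"turn": 0,"grip": 1},{"tx": 0.5,"ty": -0.07,"tz": 0,"turn": 0,"grip": 1},{"tx": 0,"ty": 0,"tz": 0.8,"turn": 0,"grip": 1},{"tx": 0,"ty": 0,"tz": 0,"turn": 0,"grip": 1}]}}

```text
time: 2.72
position: [0.5181, 0.2656, 0.1848]
tool_rot: [-2.225, -2.214, 0.012]
ft_force: [0.8, -0.3, 0.2]
grip_width: 1.003
grip_force: 0.0
```

```bash
python3 - <<'E'
from h import *
from bench import ctrl
s=ctrl.get_state();go(s,[.516,.275,.062],90)
i=ctrl.get_image("wrist");cv2.imwrite("pics/w1.png",i["pixels"][:,:,::-1])
R=np.eye(4);R[:3,:3]=Rn.from_rotvec(s["tool_rot"]).as_matrix();R[:3,3]=s["position"];i["cam_to_world"]=R@i["T_tool_cam"]
for P in([.516,.275,.1],[.551,.275,.1],[.516,.31,.1],[.481,.275,.1],[.516,.24,.1]):print(proj(i,P).round(1))
E
```

```text
t 2.73 pos [0.5181 0.2656 0.1848] tilt 0.46 head 89.71 units [ 0.164 -0.022  2.047] turn -0.04 F [ 0.8 -0.3  0.2] w 87.3
[310.  239.6]
[362.8 239.5]
[309.5 186.7]
[257.3 239.8]
[310.4 288.5]
```

View pics/w1.png

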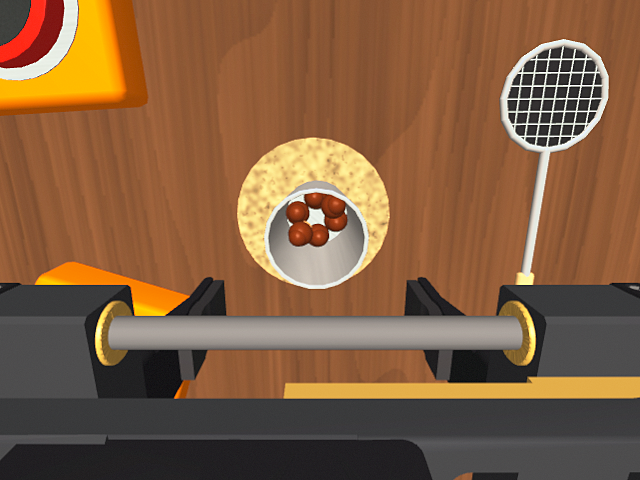

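The wrist view shows the cup rim at columns 265–368 and rows 189–289, with all six nuts inside. That puts the cup at about (0.519, 0.274), between the fingers.

Call:
{"method": "send_rows", "body": {"steps": [{"tx": 0.14,"ty": 0,"tz": 0.6,"turn": 0,"grip": 1},{"tx": 0,"ty": 0,"tz": 0.7,"turn": 0,"grip": 1},{"tx": 0,"ty": 0,"tz": 0.7,"turn": 0,"grip": 1},{"tx": 0,"ty": 0,"tz": 0,"turn": 0,"grip": 1}]}}

```text
time: 3.28
position: [0.5194, 0.2742, 0.0672]
tool_rot: [-2.228, -2.214, 0.007]
ft_force: [-0.2, -0.0, 0.1]
grip_width: 1.002
grip_force: 0.0
```

```bash
python3 - <<'E'
from h import *
from bench import ctrl
go(ctrl.get_state(),[.519,.274,.062],90)
E
```

```text
t 3.27 pos [0.5194 0.2742 0.0672] tilt 0.26 head 89.64 units [-0.004 -0.005  0.087] turn -0.05 F [-0.2 -0.   0.1] w 87.2
```

Call:
{"method": "send_rows", "body": {"newtons": 40, "steps": [{"tx": 0,"ty": 0,"tz": 0.05,"turn": 0,"grip": 1},{"tx": 0,"ty": 0,"tz": 0,"turn": 0,"grip": 0.5},{"tx": 0,"ty": 0,"tz": 0,"turn": 0,"grip": 0.5},{"tx": 0,"ty": 0,"tz": 0,"turn": 0,"grip": 0.5},{"tx": 0,"ty": 0,"tz": 0,"turn": 0,"grip": 0.5}]}}

```text
time: 3.9
position: [0.52, 0.2769, 0.0666]
tool_rot: [2.226, 2.217, 0.001]
ft_force: [-2.0, -0.2, 6.1]
grip_width: 0.781
grip_force: 40.0
```

```bash
python3 - <<'E'
from h import *
from bench import ctrl
s=ctrl.get_state();go(s,[.543,0,.062],90);print(s["grip_force"])
E
```

```text
t 3.9 pos [0.52   0.2769 0.0666] tilt 0.06 head 89.77 units [-4.614  0.401  0.076] turn -0.03 F [-2.  -0.2  6.1] w 67.9
40.00669160349048
```

Call:
{"method": "send_rows", "body": {"newtons": 40, "steps": [{"tx": 0,"ty": 0,"tz": -0.5,"turn": 0,"grip": 0.5},{"tx": 0,"ty": 0,"tz": -0.8,"turn": 0,"grip": 0.5},{"tx": 0,"ty": 0,"tz": -0.8,"turn": 0,"grip": 0.5},{"tx": -0.5,"ty": 0.1,"tz": 0,"turn": 0,"grip": 0.5},{"tx": -0.7,"ty": 0.1,"tz": 0,"turn": 0,"grip": 0.5},{"tx": -0.7,"ty": 0.1,"tz": 0,"turn": 0,"grip": 0.5},{"tx": -0.7,"ty": 0.07,"tz": 0,"turn": 0,"grip": 0.5},{"tx": -0.7,"ty": 0,"tz": 0,"turn": 0,"grip": 0.5},{"tx": -0.7,"ty": 0,"tz": 0,"turn": 0,"grip": 0.5},{"tx": -0.6,"ty": 0,"tz": 0,"turn": 0,"grip": 0.5},{"tx": 0,"ty": 0,"tz": 0,"turn": 0,"grip": 0.5}]}}

```text
time: 5.28
position: [0.5405, -0.0043, 0.1907]
tool_rot: [2.233, 2.209, -0.004]
ft_force: [-0.2, 0.5, -1.3]
grip_width: 0.78
grip_force: 40.0
```

```bash
python3 - <<'E'
from h import *
from bench import ctrl
s=ctrl.get_state();go(s,[.542,0.001,.14],90);print(s["grip_force"])
E
```

```text
t 5.28 pos [ 0.5405 -0.0043  0.1907] tilt 0.14 head 89.38 units [0.09  0.025 0.845] turn -0.08 F [-0.2  0.5 -1.3] w 67.8
40.00212249110177
```

Call:
{"method": "send_rows", "body": {"newtons": 60, "steps": [{"tx": 0.09,"ty": 0.02,"tz": 0.4,"turn": 0,"grip": 0.5},{"tx": 0,"ty": 0,"tz": 0.4,"turn": 0,"grip": 0.5},{"tx": 0,"ty": 0,"tz": 0.1,"turn": 0,"grip": 0.5},{"tx": 0,"ty": 0,"tz": 0.1,"turn": 0,"grip": 0.5},{"tx": 0,"ty": 0,"tz": 0.05,"turn": 0,"grip": 0.5},{"tx": 0,"ty": 0,"tz": 0,"turn": 0,"grip": 0.5}]}}

```text
time: 6.02
position: [0.542, 0.0061, 0.1292]
tool_rot: [-2.226, -2.217, 0.0]
ft_force: [-4.5, 0.7, 4.8]
grip_width: 0.783
grip_force: 60.0
```

```bash
python3 - <<'E'
from h import *
from bench import ctrl
s=ctrl.get_state();go(s,[.542,0.001,.1256],90);print(s["grip_force"])
E
```

```text
t 6.03 pos [0.542  0.0061 0.1292] tilt 0.02 head 89.78 units [-0.085  0.001  0.059] turn -0.03 F [-4.5  0.7  4.8] w 68.1
59.985801152440104
```

Call:
{"method": "send_rows", "body": {"steps": [{"tx": 0,"ty": 0,"tz": 0.05,"turn": 0,"grip": 0.5},{"tx": 0,"ty": 0,"tz": 0.05,"turn": 0,"grip": 0.5},{"tx": 0,"ty": 0,"tz": 0.03,"turn": 0,"grip": 0.5}]}}

```text
time: 6.4
position: [0.5427, 0.0064, 0.125]
tool_rot: [2.225, 2.216, -0.001]
ft_force: [-15.8, 1.2, 33.4]
grip_width: 0.779
grip_force: 59.9
```

```bash
python3 - <<'E'
from h import *
from bench import ctrl
s=ctrl.get_state();go(s,[.542,0.001,.1256],90);print(s["grip_force"])
E
```

```text
t 6.4 pos [0.5427 0.0064 0.125 ] tilt 0.09 head 89.77 units [-0.09  -0.011 -0.01 ] turn -0.03 F [-15.8   1.2  33.4] w 67.8
59.9429964701028
```

Call:
{"method": "send_rows", "body": {"steps": [{"tx": 0,"ty": 0,"tz": -0.01,"turn": 0,"grip": 0.5},{"tx": 0,"ty": 0,"tz": 0,"turn": 0,"grip": 0.5},{"tx": 0,"ty": 0,"tz": 0,"turn": 0,"grip": 0.5},{"tx": 0,"ty": 0,"tz": 0,"turn": 0,"grip": 0.5},{"tx": 0,"ty": 0,"tz": 0,"turn": 0,"grip": 0.5},{"tx": 0,"ty": 0,"tz": 0,"turn": 0,"grip": 0.5},{"tx": 0,"ty": 0,"tz": 0,"turn": 0,"grip": 0.5},{"tx": 0,"ty": 0,"tz": 0,"turn": 0,"grip": 0.5}]}}

```text
time: 7.4
position: [0.5426, 0.0063, 0.1252]
tool_rot: [2.225, 2.216, -0.0]
ft_force: [-12.0, 0.8, 23.0]
grip_width: 0.778
grip_force: 60.0
```

```bash
python3 - <<'E'
from h import *
from bench import ctrl
s=ctrl.get_state();go(s,[.542,0.001,.1256],90)
i=ctrl.get_image("side");cv2.imwrite("pics/s2.png",cv2.resize(i["pixels"][130:330,230:450,::-1],(660,600)))
E
```

```text
t 7.4 pos [0.5426 0.0063 0.1252] tilt 0.1 head 89.77 units [-0.088 -0.01  -0.007] turn -0.03 F [-12.    0.8  23. ] w 67.7
```

View pics/s2.png

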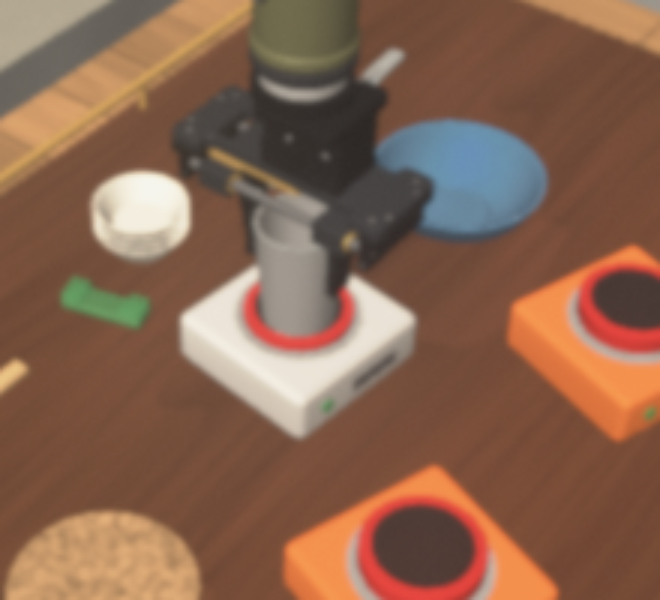

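The side crop shows the cup standing on the fully depressed red pad (ring around (298,310)). The remaining dwell goes into this call, then I lift and move to the pad's -y side.

Call:
{"method": "send_rows", "body": {"steps": [{"tx": 0,"ty": 0,"tz": 0,"turn": 0,"grip": 0.5},{"tx": 0,"ty": 0,"tz": 0,"turn": 0,"grip": 0.5},{"tx": 0,"ty": 0,"tz": 0,"turn": 0,"grip": 0.5},{"tx": 0,"ty": 0,"tz": 0,"turn": 0,"grip": 0.5},{"tx": 0,"ty": 0,"tz": 0,"turn": 0,"grip": 0.5},{"tx": 0,"ty": 0,"tz": 0,"turn": 0,"grip": 0.5},{"tx": 0,"ty": 0,"tz": 0,"turn": 0,"grip": 0.5},{"tx": 0,"ty": 0,"tz": 0,"turn": 0,"grip": 0.5},{"tx": 0,"ty": 0,"tz": 0,"turn": 0,"grip": 0.5},{"tx": 0,"ty": 0,"tz": 0,"turn": 0,"grip": 0.5},{"tx": 0,"ty": 0,"tz": -0.3,"turn": 0,"grip": 0.5},{"tx": 0,"ty": 0,"tz": -0.6,"turn": 0,"grip": 0.5}]}}

```text
time: 8.95
position: [0.5421, 0.0052, 0.1751]
tool_rot: [-2.226, -2.217, 0.0]
ft_force: [1.1, -0.1, -1.1]
grip_width: 0.78
grip_force: 60.0
```

Call:
{"method": "send_rows", "body": {"steps": [{"tx": -0.2,"ty": 0,"tz": -0.2,"turn": 0,"grip": 0.5},{"tx": -0.6,"ty": 0,"tz": 0,"turn": 0,"grip": 0.5},{"tx": -0.6,"ty": 0,"tz": 0,"turn": 0,"grip": 0.5},{"tx": -0.3,"ty": 0,"tz": 0,"turn": 0,"grip": 0.5},{"tx": 0,"ty": 0,"tz": 0.5,"turn": 0,"grip": 0.5},{"tx": 0,"ty": 0,"tz": 0,"turn": 0,"grip": 0.5}]}}

```text
time: 9.7
position: [0.5398, -0.096, 0.1548]
tool_rot: [-2.223, -2.213, 0.003]
ft_force: [-0.3, 0.5, -2.1]
grip_width: 0.775
grip_force: 60.0
```

```bash
python3 - <<'E'
from h import *
from bench import ctrl
s=ctrl.get_state();go(s,[.542,-.095,.125],90)
E
```

```text
t 9.7 pos [ 0.5398 -0.096   0.1548] tilt 0.3 head 89.76 units [0.016 0.039 0.497] turn -0.03 F [-0.3  0.5 -2.1] w 67.4
```

Call:
{"method": "send_rows", "body": {"newtons": 20, "steps": [{"tx": 0,"ty": 0.04,"tz": 0.49,"turn": 0,"grip": 0.5},{"tx": 0.1,"ty": 0,"tz": 0,"turn": 0,"grip": 0.5},{"tx": 0.15,"ty": 0,"tz": 0,"turn": 0,"grip": 0.5},{"tx": 0.15,"ty": 0,"tz": 0,"turn": 0,"grip": 0.5},{"tx": 0.15,"ty": 0,"tz": 0,"turn": 0,"grip": 0.5},{"tx": 0.15,"ty": 0,"tz": 0,"turn": 0,"grip": 0.5},{"tx": 0.15,"ty": 0,"tz": 0,"turn": 0,"grip": 0.5},{"tx": 0,"ty": 0,"tz": 0,"turn": 0,"grip": 0.5}]}}

```text
time: 10.7
position: [0.5444, -0.0443, 0.1282]
tool_rot: [2.224, 2.218, 0.0]
ft_force: [-0.5, -1.9, -0.2]
grip_width: 0.784
grip_force: 19.9
```

```bash
python3 - <<'E'
from h import *
from bench import ctrl
s=ctrl.get_state();go(s,[.542,-.025,.125],90)
i=ctrl.get_image("side");cv2.imwrite("pics/s3.png",cv2.resize(i["pixels"][130:330,230:450,::-1],(660,600)))
E
```

```text
t 10.7 pos [ 0.5444 -0.0443  0.1282] tilt 0.02 head 89.85 units [ 0.321 -0.042  0.053] turn -0.02 F [-0.5 -1.9 -0.2] w 68.2
```

View pics/s3.png

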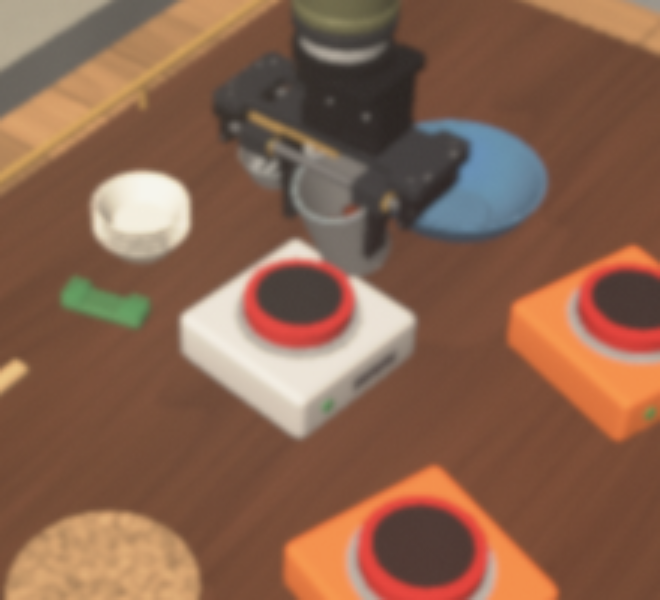

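The side crop shows the cup pivoting between the fingers on the pad's edge (foot near (350,265)), with the mouth leaning to +y. The pivot works, so I continue to about 75°.

Call:
{"method": "send_rows", "body": {"newtons": 20, "steps": [{"tx": 0.15,"ty": -0.04,"tz": 0,"turn": 0,"grip": 0.5},{"tx": 0.15,"ty": 0,"tz": 0,"turn": 0,"grip": 0.5},{"tx": 0.1,"ty": 0,"tz": 0.06,"turn": 0,"grip": 0.5},{"tx": 0,"ty": 0,"tz": 0.1,"turn": 0,"grip": 0.5},{"tx": 0,"ty": 0,"tz": 0.1,"turn": 0,"grip": 0.5},{"tx": 0,"ty": 0,"tz": 0.05,"turn": 0,"grip": 0.5},{"tx": 0,"ty": 0,"tz": 0,"turn": 0,"grip": 0.5}]}}

```text
time: 11.62
position: [0.543, -0.0198, 0.1105]
tool_rot: [2.225, 2.217, 0.004]
ft_force: [-2.4, 2.9, 8.9]
grip_width: 0.782
grip_force: 19.9
```

```bash
python3 - <<'E'
from h import *
from bench import ctrl
s=ctrl.get_state();go(s,[.542,-.02,.1095],90)
a=[ctrl.get_image(n)["pixels"][:,:,::-1] for n in("side","top")]
cv2.imwrite("pics/s4.png",np.hstack([cv2.resize(a[0][150:300,270:420],(400,400)),cv2.resize(a[1][170:320,290:440],(400,400))]))
E
```

```text
t 11.62 pos [ 0.543  -0.0198  0.1105] tilt 0.14 head 89.8 units [-0.004 -0.017  0.016] turn -0.03 F [-2.4  2.9  8.9] w 68.0
```

View pics/s4.png

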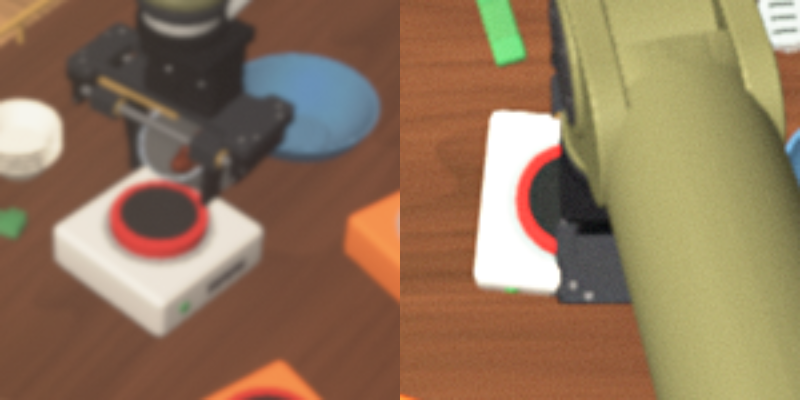

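The side half shows the cup tipped far over, with the mouth towards +y and the nuts still inside (brown at (182,160)). The top half is mostly hidden by the arm. Now I clamp hard, lift and carry the cup to the bowl.

Call:
{"method": "send_rows", "body": {"newtons": 60, "steps": [{"tx": 0,"ty": 0,"tz": 0,"turn": 0,"grip": 0.5},{"tx": 0,"ty": 0,"tz": 0,"turn": 0,"grip": 0.5},{"tx": 0,"ty": 0,"tz": -0.3,"turn": 0,"grip": 0.5},{"tx": 0,"ty": 0,"tz": -0.4,"turn": 0,"grip": 0.5},{"tx": -0.15,"ty": 0.03,"tz": -0.3,"turn": 0,"grip": 0.5},{"tx": -0.35,"ty": 0,"tz": 0,"turn": 0,"grip": 0.5},{"tx": -0.55,"ty": 0,"tz": 0,"turn": 0,"grip": 0.5},{"tx": -0.75,"ty": 0,"tz": 0,"turn": 0,"grip": 0.5},{"tx": -0.8,"ty": 0,"tz": 0,"turn": 0,"grip": 0.5},{"tx": -0.75,"ty": 0,"tz": 0,"turn": 0,"grip": 0.5},{"tx": -0.5,"ty": 0,"tz": 0,"turn": 0,"grip": 0.5},{"tx": -0.25,"ty": 0,"tz": 0,"turn": 0,"grip": 0.5}]}}

```text
time: 13.22
position: [0.5418, -0.2702, 0.1689]
tool_rot: [-2.23, -2.212, 0.001]
ft_force: [0.6, 0.3, -1.9]
grip_width: 0.773
grip_force: 60.0
```

```bash
python3 - <<'E'
from h import *
from bench import ctrl
s=ctrl.get_state();go(s,[.5447,-.2665,.11],90)
a=[ctrl.get_image(n)["pixels"][:,:,::-1] for n in("side","top")]
cv2.imwrite("pics/s5.png",np.hstack([cv2.resize(a[0][90:240,300:450],(400,400)),cv2.resize(a[1][170:320,390:540],(400,400))]))
E
```

```text
t 13.22 pos [ 0.5418 -0.2702  0.1689] tilt 0.06 head 89.55 units [0.062 0.05  0.982] turn -0.06 F [ 0.6  0.3 -1.9] w 67.3
```

Call:
{"method": "send_rows", "body": {"newtons": 60, "steps": [{"tx": 0.06,"ty": 0.05,"tz": 0.3,"turn": 0,"grip": 0.5},{"tx": 0,"ty": 0,"tz": 0.45,"turn": 0,"grip": 0.5},{"tx": 0,"ty": 0,"tz": 0.23,"turn": 0,"grip": 0.5},{"tx": 0,"ty": 0,"tz": 0,"turn": 0,"grip": 0.5},{"tx": 0,"ty": 0,"tz": 0,"turn": 0,"grip": 0.5}]}}

```text
time: 13.95
position: [0.5465, -0.2634, 0.1113]
tool_rot: [2.224, 2.217, 0.001]
ft_force: [0.8, -0.6, -1.3]
grip_width: 0.771
grip_force: 60.0
```

```bash
python3 - <<'E'
from h import *
from bench import ctrl
s=ctrl.get_state();go(s,[.5447,-.2665,.0605],90)
E
```

```text
t 13.95 pos [ 0.5465 -0.2634  0.1113] tilt 0.07 head 89.8 units [-0.051 -0.031  0.847] turn -0.02 F [ 0.8 -0.6 -1.3] w 67.1
```

Call:
{"method": "send_rows", "body": {"newtons": 10, "steps": [{"tx": 0,"ty": 0,"tz": 0,"turn": 0,"grip": 0.5},{"tx": 0,"ty": 0,"tz": 0.1,"turn": 0,"grip": 0.5},{"tx": 0,"ty": 0,"tz": 0.1,"turn": 0,"grip": 0.5},{"tx": 0,"ty": 0,"tz": 0.1,"turn": 0,"grip": 0.5},{"tx": 0,"ty": 0,"tz": 0,"turn": 0,"grip": 0.5}]}}

```text
time: 14.58
position: [0.5457, -0.2636, 0.0921]
tool_rot: [-2.226, -2.217, 0.0]
ft_force: [0.2, 2.0, 1.0]
grip_width: 0.784
grip_force: 10.0
```

```bash
python3 - <<'E'
from h import *
from bench import ctrl
s=ctrl.get_state();go(s,[.5447,-.2665,.0605],90)
i=ctrl.get_image("side");a=i["pixels"][:,:,::-1]
cv2.imwrite("pics/s6.png",cv2.resize(a[110:230,310:470],(800,600)))
E
```

```text
t 14.57 pos [ 0.5457 -0.2636  0.0921] tilt 0.03 head 89.77 units [-0.049 -0.017  0.527] turn -0.03 F [0.2 2.  1. ] w 68.2
```

View pics/s6.png

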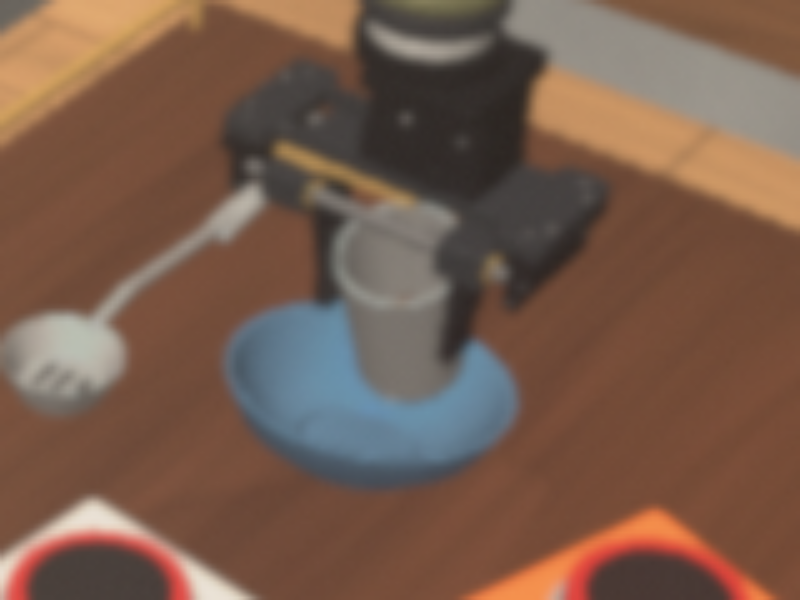

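The side crop shows the cup swung back to near upright in the bowl (mouth at (395,250), foot near (405,390)). 10 N was too weak to hold it before the rim carried it. I'll lift, go back to the pad edge and re-tilt. At the bowl I will loosen the grip only once the rim supports the foot.

Call:
{"method": "send_rows", "body": {"newtons": 40, "steps": [{"tx": 0,"ty": 0,"tz": 0,"turn": 0,"grip": 0.5},{"tx": 0,"ty": 0,"tz": -0.3,"turn": 0,"grip": 0.5},{"tx": 0,"ty": 0,"tz": -0.6,"turn": 0,"grip": 0.5},{"tx": 0,"ty": 0,"tz": -0.4,"turn": 0,"grip": 0.5},{"tx": 0.3,"ty": 0,"tz": 0,"turn": 0,"grip": 0.5},{"tx": 0.6,"ty": -0.06,"tz": 0,"turn": 0,"grip": 0.5},{"tx": 0.8,"ty": 0,"tz": 0,"turn": 0,"grip": 0.5},{"tx": 0.7,"ty": 0,"tz": 0,"turn": 0,"grip": 0.5},{"tx": 0.4,"ty": 0,"tz": 0,"turn": 0,"grip": 0.5},{"tx": 0,"ty": 0,"tz": 0,"turn": 0,"grip": 0.5}]}}

```text
time: 15.88
position: [0.542, -0.0915, 0.1697]
tool_rot: [-2.218, -2.222, 0.001]
ft_force: [0.5, -0.3, -1.8]
grip_width: 0.778
grip_force: 40.0
```

```bash
cat > bw.py <<'E'
from h import *
from bench import ctrl
def bowl(n="top",save=None):
    i=ctrl.get_image(n);h=cv2.cvtColor(i["pixels"],cv2.COLOR_RGB2HSV).astype(int)
    m=blob((h[...,0]>95)&(h[...,0]<120)&(h[...,1]>90),np.array((467,244) if n=="top" else (383,190)));e,P=circ(i,m,.05);print("bowl",n,e,m.sum())
    x=h;br=((h[...,0]<12))&(h[...,1]>150)&(h[...,2]<150);return i,br
E
python3 - <<'E'
from bw import *
s=ctrl.get_state();go(s,[.543,-.096,.128],90)
i,br=bowl()
E
```

```text
t 15.88 pos [ 0.542  -0.0915  0.1697] tilt 0.11 head 90.1 units [-0.075  0.017  0.695] turn 0.01 F [ 0.5 -0.3 -1.8] w 67.7Traceback (most recent call last):
  File "<stdin>", line 3, in <module>
  File "bw.py", line 5, in bowl
    m=blob((h[...,0]>95)&(h[...,0]<120)&(h[...,1]>90),np.array((467,244) if n=="top" else (383,190)));e,P=circ(i,m,.05);print("bowl",n,e,m.sum())
  File "h.py", line 14, in blob
    j=min(k,key=lambda j:np.hypot(*(c[j]-near)));return (l==j).astype(np.uint8)
ValueError: min() iterable argument is empty
```

Call:
{"method": "send_rows", "body": {"newtons": 20, "steps": [{"tx": -0.05,"ty": 0,"tz": 0.35,"turn": 0,"grip": 0.5},{"tx": 0,"ty": 0,"tz": 0.35,"turn": 0,"grip": 0.5},{"tx": 0.1,"ty": 0,"tz": 0,"turn": 0,"grip": 0.5},{"tx": 0.15,"ty": 0,"tz": 0,"turn": 0,"grip": 0.5},{"tx": 0.15,"ty": 0,"tz": 0,"turn": 0,"grip": 0.5},{"tx": 0.15,"ty": 0,"tz": 0,"turn": 0,"grip": 0.5},{"tx": 0.15,"ty": 0,"tz": 0,"turn": 0,"grip": 0.5},{"tx": 0.15,"ty": 0,"tz": 0,"turn": 0,"grip": 0.5},{"tx": 0.15,"ty": 0,"tz": 0,"turn": 0,"grip": 0.5},{"tx": 0.15,"ty": 0,"tz": 0,"turn": 0,"grip": 0.5},{"tx": 0.1,"ty": 0,"tz": 0.06,"turn": 0,"grip": 0.5},{"tx": 0,"ty": 0,"tz": 0,"turn": 0,"grip": 0.5}]}}

```text
time: 17.42
position: [0.5433, -0.0229, 0.1251]
tool_rot: [-2.225, -2.218, -0.001]
ft_force: [-0.9, -1.7, 0.7]
grip_width: 0.786
grip_force: 20.0
```

```bash
python3 - <<'E'
from bw import *
s=ctrl.get_state();go(s,[.543,-.02,.107],90)
bowl()
E
```

```text
t 17.43 pos [ 0.5433 -0.0229  0.1251] tilt 0.02 head 89.83 units [ 0.048 -0.006  0.301] turn -0.02 F [-0.9 -1.7  0.7] w 68.4
bowl top ((0.546695351600647, -0.24585583806037903), (0.1399349719285965, 0.158652663230896), 101.1794662475586) 3557
```

Call:
{"method": "send_rows", "body": {"newtons": 20, "steps": [{"tx": 0.05,"ty": 0,"tz": 0.06,"turn": 0,"grip": 0.5},{"tx": 0,"ty": 0,"tz": 0.08,"turn": 0,"grip": 0.5},{"tx": 0,"ty": 0,"tz": 0.08,"turn": 0,"grip": 0.5},{"tx": 0,"ty": 0,"tz": 0.08,"turn": 0,"grip": 0.5},{"tx": 0,"ty": 0,"tz": 0,"turn": 0,"grip": 0.5}]}}

```text
time: 18.1
position: [0.545, -0.0171, 0.109]
tool_rot: [2.224, 2.219, 0.008]
ft_force: [-0.7, 4.4, 13.6]
grip_width: 0.783
grip_force: 20.0
```

```bash
python3 - <<'E'
from bw import *
s=ctrl.get_state();go(s,[.543,-.02,.107],90)
i=ctrl.get_image("side");cv2.imwrite("pics/s7.png",i["pixels"][:,:,::-1])
# mouth ellipse: grey region near expected mouth
for z,dy in((.12,.0),):print(proj(i,[.543,-.02+dy,z]))
x=i["pixels"][150:260,290:400];h=cv2.cvtColor(x,cv2.COLOR_RGB2HSV).astype(int)
g=(h[...,1]<40)&(h[...,2]>90)&(h[...,2]<215);n,l,st,c=cv2.connectedComponentsWithStats(g.astype(np.uint8))
for j in range(1,n):
    if st[j,4]>60:print(st[j]+[290,150,0,0,0],c[j]+[290,150])
E
```

```text
t 18.1 pos [ 0.545  -0.0171  0.109 ] tilt 0.3 head 89.89 units [-0.049 -0.033  0.033] turn -0.01 F [-0.7  4.4 13.6] w 68.1
[335.51834732 209.77486995]
[322 156  28   9 128] [334.859375  160.6953125]
[315 190  30  29 425] [329.01176471 204.21882353]
[308 230  43  20  90] [330.57777778 242.01111111]
[338 237  30  23 189] [353.96825397 250.13227513]
[291 242  25  18 100] [302.71 252.58]
```

Call:
{"method": "send_rows", "body": {"newtons": 60, "steps": [{"tx": 0,"ty": 0,"tz": 0,"turn": 0,"grip": 0.5},{"tx": 0,"ty": 0,"tz": 0,"turn": 0,"grip": 0.5},{"tx": 0,"ty": 0,"tz": -0.2,"turn": 0,"grip": 0.5},{"tx": 0,"ty": 0,"tz": -0.4,"turn": 0,"grip": 0.5},{"tx": 0,"ty": 0,"tz": -0.4,"turn": 0,"grip": 0.5},{"tx": 0,"ty": 0,"tz": 0,"turn": 0,"grip": 0.5}]}}

```text
time: 18.9
position: [0.5438, -0.0206, 0.1677]
tool_rot: [2.226, 2.215, 0.002]
ft_force: [0.6, 0.6, -2.1]
grip_width: 0.769
grip_force: 60.0
```

```bash
python3 - <<'E'
from bw import *
s=ctrl.get_state();go(s,[.546,-.2665,.17],90)
i=ctrl.get_image("side");cv2.imwrite("pics/s8.png",cv2.resize(i["pixels"][120:270,270:470,::-1],(800,600)))
E
```

```text
t 18.9 pos [ 0.5438 -0.0206  0.1677] tilt 0.11 head 89.74 units [-4.099  0.055 -0.039] turn -0.03 F [ 0.6  0.6 -2.1] w 66.9
```

View pics/s8.png

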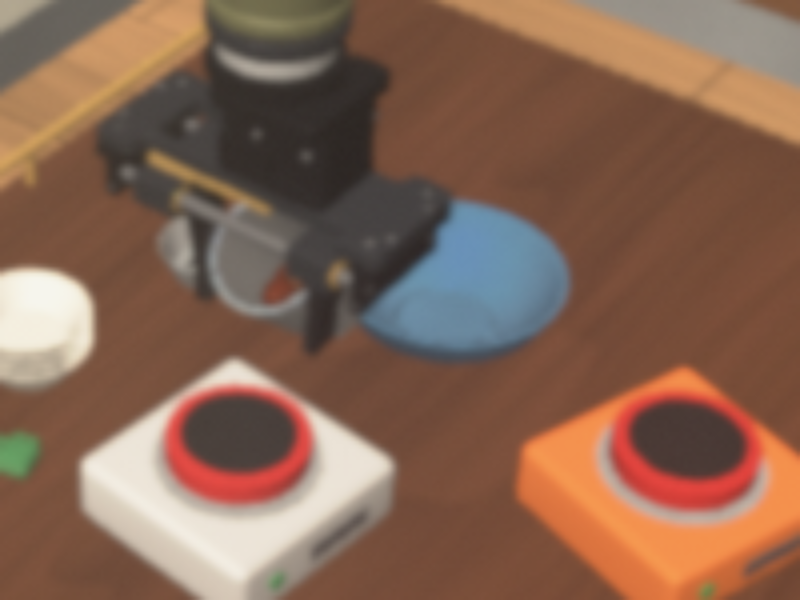

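The side crop shows the cup strongly tilted (mouth centre about (258,260)) with a nut inside and the bowl still in place. I estimate the tilt from the mouth's centre before the bowl stage.

```bash
python3 - <<'E'
from h import *
import pickle
i=pickle.load(open("d0.pkl","rb"))["side"]
T=lambda p:((p-[270,120])*4).round(0)
for h0 in(66,72):
  for th in(50,60,70,80,90):
    t=np.radians(th);a=np.array([0,np.sin(t),np.cos(t)]);n=np.array([0,np.cos(t),-np.sin(t)])
    P=np.array([.5438,-.0206,.1677-.0616+h0/1000])
    c=P+(95-h0)/1000*a;print(h0,th,"mouth",T(proj(i,c)),"low lip",T(proj(i,c+.035*n)),"up lip",T(proj(i,c-.035*n)),"x+",T(proj(i,c+[.035,0,0])),"x-",T(proj(i,c-[.035,0,0])))
E
```

```text
66 50 mouth [242. 283.] low lip [217. 340.] up lip [268. 225.] x+ [193. 259.] x- [293. 308.]
66 60 mouth [239. 291.] low lip [219. 349.] up lip [259. 233.] x+ [189. 267.] x- [290. 317.]
66 70 mouth [236. 300.] low lip [222. 355.] up lip [251. 243.] x+ [187. 275.] x- [287. 325.]
66 80 mouth [235. 308.] low lip [227. 359.] up lip [243. 254.] x+ [186. 283.] x- [285. 333.]
66 90 mouth [234. 315.] low lip [233. 362.] up lip [236. 266.] x+ [185. 290.] x- [284. 340.]
72 50 mouth [247. 276.] low lip [222. 333.] up lip [273. 218.] x+ [198. 252.] x- [298. 301.]
72 60 mouth [245. 283.] low lip [224. 340.] up lip [265. 224.] x+ [195. 258.] x- [295. 308.]
72 70 mouth [243. 289.] low lip [228. 345.] up lip [257. 232.] x+ [193. 265.] x- [293. 314.]
72 80 mouth [241. 295.] low lip [233. 348.] up lip [250. 242.] x+ [192. 271.] x- [292. 321.]
72 90 mouth [241. 301.] low lip [239. 348.] up lip [242. 252.] x+ [192. 277.] x- [291. 327.]
```

```bash
python3 - <<'E'
from h import *
import pickle
i=pickle.load(open("d0.pkl","rb"))["side"]
for p in((258,258),(240,314),(245,314),(270,202),(265,202)):
    o,d=ray(i,np.array(p)/4+[270,120]);q=o+d*(.5438-o[0])/d[0];print(p,(q-[.5438,-.0206,.1677]).round(4))
# bright rim extraction
a=cv2.imread("pics/s8.png");h=cv2.cvtColor(a,cv2.COLOR_BGR2HSV).astype(int)
c=h[185:330,195:330];m=((c[...,1]<45)&(c[...,2]>140)).astype(np.uint8)
n,l,s,ct=cv2.connectedComponentsWithStats(m)
for j in range(1,n):
    if s[j,4]>100:
        pts=np.argwhere(l==j)[:,::-1]+[195,185];print(s[j],cv2.fitEllipse(pts.astype(np.float32)))
E
```

```text
(258, 258) [0.     0.0079 0.032 ]
(240, 314) [0.     0.0233 0.0013]
(245, 314) [ 0.      0.0184 -0.0019]
(270, 202) [ 0.     -0.0013  0.0653]
(265, 202) [0.     0.0034 0.0681]
[ 22  93  60  35 364] ((226.92739868164062, 316.62945556640625), (32.5797233581543, 45.83199691772461), 122.36360931396484)
```

Call:
{"method": "send_rows", "body": {"newtons": 60, "steps": [{"tx": -0.15,"ty": 0.03,"tz": 0,"turn": 0,"grip": 0.5},{"tx": -0.35,"ty": 0,"tz": 0,"turn": 0,"grip": 0.5},{"tx": -0.55,"ty": 0,"tz": 0,"turn": 0,"grip": 0.5},{"tx": -0.75,"ty": 0,"tz": 0,"turn": 0,"grip": 0.5},{"tx": -0.8,"ty": 0,"tz": 0,"turn": 0,"grip": 0.5},{"tx": -0.75,"ty": 0,"tz": 0,"turn": 0,"grip": 0.5},{"tx": -0.5,"ty": 0,"tz": 0,"turn": 0,"grip": 0.5},{"tx": -0.28,"ty": 0,"tz": 0,"turn": 0,"grip": 0.5},{"tx": 0,"ty": 0,"tz": 0.3,"turn": 0,"grip": 0.5},{"tx": 0,"ty": 0,"tz": 0.4,"turn": 0,"grip": 0.5},{"tx": 0,"ty": 0,"tz": 0.3,"turn": 0,"grip": 0.5},{"tx": 0,"ty": 0,"tz": 0,"turn": 0,"grip": 0.5}]}}

```text
time: 20.45
position: [0.5427, -0.2665, 0.1045]
tool_rot: [-2.221, -2.216, 0.001]
ft_force: [-0.0, 0.1, -3.2]
grip_width: 0.774
grip_force: 60.0
```

```bash
python3 - <<'E'
from bw import *
s=ctrl.get_state();go(s,[.5457,-.2685,.09],90)
E
```

```text
t 20.45 pos [ 0.5427 -0.2665  0.1045] tilt 0.27 head 89.87 units [-0.034  0.051  0.241] turn -0.02 F [-0.   0.1 -3.2] w 67.3
```

Call:
{"method": "send_rows", "body": {"steps": [{"tx": -0.03,"ty": 0.04,"tz": 0.08,"turn": 0,"grip": 0.5},{"tx": 0,"ty": 0,"tz": 0.08,"turn": 0,"grip": 0.5},{"tx": 0,"ty": 0,"tz": 0,"turn": 0,"grip": 0.5}]}}

```text
time: 20.82
position: [0.5472, -0.2703, 0.098]
tool_rot: [2.225, 2.216, 0.001]
ft_force: [0.1, 1.2, 0.7]
grip_width: 0.778
grip_force: 60.0
```

Call:
{"method": "send_rows", "body": {"steps": [{"tx": 0,"ty": 0,"tz": 0.06,"turn": 0,"grip": 0.5},{"tx": 0,"ty": 0,"tz": 0,"turn": 0,"grip": 0.5}]}}

```text
time: 21.08
position: [0.5464, -0.2704, 0.0938]
tool_rot: [2.226, 2.217, -0.0]
ft_force: [0.2, -0.4, 0.2]
grip_width: 0.772
grip_force: 60.0
```

Call:
{"method": "send_rows", "body": {"steps": [{"tx": 0,"ty": 0,"tz": -0.2,"turn": 0,"grip": 0.5},{"tx": -0.13,"ty": 0,"tz": -0.1,"turn": 0,"grip": 0.5},{"tx": 0,"ty": 0,"tz": 0.15,"turn": 0,"grip": 0.5},{"tx": 0,"ty": 0,"tz": 0,"turn": 0,"grip": 0.5}]}}

```text
time: 21.58
position: [0.5457, -0.2789, 0.1017]
tool_rot: [-2.227, -2.216, 0.002]
ft_force: [1.0, -2.3, -2.9]
grip_width: 0.771
grip_force: 60.0
```

Call:
{"method": "send_rows", "body": {"steps": [{"tx": 0,"ty": 0,"tz": 0.08,"turn": 0,"grip": 0.5},{"tx": 0,"ty": 0,"tz": 0,"turn": 0,"grip": 0.5}]}}

```text
time: 21.82
position: [0.5463, -0.279, 0.0982]
tool_rot: [2.226, 2.216, -0.001]
ft_force: [-1.3, -1.8, 4.1]
grip_width: 0.773
grip_force: 60.0
```

Call:
{"method": "send_rows", "body": {"steps": [{"tx": 0,"ty": 0,"tz": 0.06,"turn": 0,"grip": 0.5},{"tx": 0,"ty": 0,"tz": 0,"turn": 0,"grip": 0.5}]}}

```text
time: 22.08
position: [0.5465, -0.2792, 0.0947]
tool_rot: [2.225, 2.215, -0.001]
ft_force: [-0.8, -2.5, 4.8]
grip_width: 0.77
grip_force: 60.0
```

Call:
{"method": "send_rows", "body": {"newtons": 14, "steps": [{"tx": 0,"ty": 0,"tz": 0,"turn": 0,"grip": 0.5},{"tx": 0,"ty": 0,"tz": 0.07,"turn": 0,"grip": 0.5},{"tx": 0,"ty": 0,"tz": 0.07,"turn": 0,"grip": 0.5},{"tx": 0.03,"ty": 0,"tz": 0.07,"turn": 0,"grip": 0.5},{"tx": 0,"ty": 0,"tz": 0,"turn": 0,"grip": 0.5}]}}

```text
time: 22.7
position: [0.5461, -0.2758, 0.081]
tool_rot: [-2.225, -2.216, 0.0]
ft_force: [0.4, -1.3, 0.2]
grip_width: 0.783
grip_force: 14.0
```

```bash
python3 - <<'E'
from bw import *
s=ctrl.get_state();go(s,[.5457,-.2685,.055],90)
bowl("side")
E
```

```text
t 22.7 pos [ 0.5461 -0.2758  0.081 ] tilt 0.07 head 89.78 units [ 0.121 -0.006  0.434] turn -0.03 F [ 0.4 -1.3  0.2] w 68.1
bowl side ((0.5430667996406555, -0.2669772207736969), (0.08718210458755493, 0.09721739590167999), 53.9564323425293) 462
```

Call:
{"method": "send_rows", "body": {"newtons": 14, "steps": [{"tx": 0.02,"ty": 0,"tz": 0.07,"turn": 0,"grip": 0.5},{"tx": 0.02,"ty": 0,"tz": 0.07,"turn": 0,"grip": 0.5},{"tx": 0.02,"ty": 0,"tz": 0.07,"turn": 0,"grip": 0.5},{"tx": 0,"ty": 0,"tz": 0,"turn": 0,"grip": 0.5}]}}

```text
time: 23.25
position: [0.546, -0.2725, 0.0686]
tool_rot: [-2.225, -2.216, 0.001]
ft_force: [1.0, 0.7, 1.0]
grip_width: 0.786
grip_force: 14.0
```

Call:
{"method": "send_rows", "body": {"newtons": 14, "steps": [{"tx": 0.02,"ty": 0,"tz": 0.07,"turn": 0,"grip": 0.5},{"tx": 0.02,"ty": 0,"tz": 0.07,"turn": 0,"grip": 0.5},{"tx": 0,"ty": 0,"tz": 0.05,"turn": 0,"grip": 0.5},{"tx": 0,"ty": 0,"tz": 0,"turn": 0,"grip": 0.5}]}}

```text
time: 23.75
position: [0.5461, -0.2703, 0.0574]
tool_rot: [-2.226, -2.216, 0.001]
ft_force: [-0.1, -1.5, -0.2]
grip_width: 0.781
grip_force: 14.0
```

```bash
python3 - <<'E'
from bw import *
s=ctrl.get_state();go(s,[.5457,-.2685,.055],90)
bowl("side")
E
```

```text
t 23.75 pos [ 0.5461 -0.2703  0.0574] tilt 0.04 head 89.76 units [ 0.03  -0.007  0.039] turn -0.03 F [-0.1 -1.5 -0.2] w 67.9Traceback (most recent call last):
  File "<stdin>", line 3, in <module>
  File "bw.py", line 5, in bowl
    m=blob((h[...,0]>95)&(h[...,0]<120)&(h[...,1]>90),np.array((467,244) if n=="top" else (383,190)));e,P=circ(i,m,.05);print("bowl",n,e,m.sum())
  File "h.py", line 14, in blob
    j=min(k,key=lambda j:np.hypot(*(c[j]-near)));return (l==j).astype(np.uint8)
ValueError: min() iterable argument is empty
```

Call:
{"method": "send_rows", "body": {"newtons": 60, "steps": [{"tx": 0,"ty": 0,"tz": 0.03,"turn": 0,"grip": 0.5},{"tx": 0,"ty": 0,"tz": 0,"turn": 0,"grip": 0.5},{"tx": 0,"ty": 0,"tz": 0,"turn": 0,"grip": 0.5},{"tx": 0,"ty": 0,"tz": -0.2,"turn": 0,"grip": 0.5},{"tx": 0,"ty": 0,"tz": -0.3,"turn": 0,"grip": 0.5},{"tx": 0,"ty": 0,"tz": -0.3,"turn": 0,"grip": 0.5},{"tx": 0,"ty": 0,"tz": 0,"turn": 0,"grip": 0.5},{"tx": 0,"ty": 0,"tz": 0,"turn": 0,"grip": 0.5}]}}

```text
time: 24.8
position: [0.5461, -0.2702, 0.1038]
tool_rot: [-2.226, -2.217, 0.0]
ft_force: [-0.5, 0.1, -2.3]
grip_width: 0.772
grip_force: 60.0
```

```bash
python3 - <<'E'
from bw import *
s=ctrl.get_state();go(s,[.5457,-.2685,.055],90)
for n in("side","wrist"):
    i=ctrl.get_image(n);cv2.imwrite(f"pics/p9{n}.png",i["pixels"][:,:,::-1])
    h=cv2.cvtColor(i["pixels"],cv2.COLOR_RGB2HSV).astype(int)
    b=(h[...,0]>95)&(h[...,0]<120)&(h[...,1]>60);nn,l,st,c=cv2.connectedComponentsWithStats(b.astype(np.uint8))
    for j in range(1,nn):
        if st[j,4]>40:print(n,"blue",st[j])
    r=((h[...,0]<8)|(h[...,0]>174))&(h[...,1]>170)&(h[...,2]<150)&(h[...,2]>35);nn,l,st,c=cv2.connectedComponentsWithStats(r.astype(np.uint8))
    for j in range(1,nn):
        if st[j,4]>15:print(n,"nut?",st[j])
E
```

```text
t 24.8 pos [ 0.5461 -0.2702  0.1038] tilt 0.03 head 89.76 units [ 0.028 -0.006  0.813] turn -0.03 F [-0.5  0.1 -2.3] w 67.1
side blue [ 355  170   56   39 1668]
wrist blue [  175    69   280   234 51024]
wrist blue [491 285  70   1  70]
wrist blue [422 378  59   4  66]
wrist blue [235 399 399   1 399]
```

```bash
python3 - <<'E'
from bw import *
s=ctrl.get_state()
i=ctrl.get_image("wrist");R=np.eye(4);R[:3,:3]=Rn.from_rotvec(s["tool_rot"]).as_matrix();R[:3,3]=s["position"];i["cam_to_world"]=R@i["T_tool_cam"]
print(i["T_tool_cam"].round(3))
P=s["position"]+[0,0,.0135]
for th in(40,60,70,80,90,100,110):
    t=np.radians(th);a=np.array([0,np.sin(t),np.cos(t)]);n=np.array([0,np.cos(t),-np.sin(t)]);c=P+.02*a
    print(th,"low",proj(i,c+.035*n).round(0),"up",proj(i,c-.035*n).round(0),"foot low",proj(i,P-.075*a+.03*n).round(0))
h=cv2.cvtColor(i["pixels"],cv2.COLOR_RGB2HSV).astype(int);px=i["pixels"].astype(int)
for c in(300,316,330):print(c,[(r,*px[r,c]) for r in range(120,420,6)])
E
```

```text
[[ 0.    -0.963 -0.269  0.073]
 [ 1.     0.    -0.     0.002]
 [ 0.    -0.269  0.963 -0.148]
 [ 0.     0.     0.     1.   ]]
40 low [310. 227.] up [309. 422.] foot low [313. 302.]
60 low [311. 231.] up [309. 390.] foot low [313. 348.]
70 low [311. 237.] up [309. 369.] foot low [313. 372.]
80 low [311. 244.] up [309. 346.] foot low [312. 397.]
90 low [311. 253.] up [309. 322.] foot low [312. 422.]
100 low [311. 264.] up [309. 299.] foot low [312. 448.]
110 low [312. 275.] up [309. 278.] foot low [312. 475.]
300 [(120, np.int64(72), np.int64(105), np.int64(129)), (126, np.int64(78), np.int64(113), np.int64(138)), (132, np.int64(84), np.int64(123), np.int64(148)), (138, np.int64(87), np.int64(129), np.int64(160)), (144, np.int64(93), np.int64(137), np.int64(166)), (150, np.int64(97), np.int64(142), np.int64(175)), (156, np.int64(100), np.int64(148), np.int64(181)), (162, np.int64(58), np.int64(83), np.int64(102)), (168, np.int64(110), np.int64(177), np.int64(218)), (174, np.int64(112), np.int64(179), np.int64(219)), (180, np.int64(110), np.int64(179), np.int64(220)), (186, np.int64(111)
[... 6445 characters left out ...]
np.int64(160), np.int64(152), np.int64(146)), (342, np.int64(145), np.int64(137), np.int64(132)), (348, np.int64(96), np.int64(91), np.int64(90)), (354, np.int64(196), np.int64(187), np.int64(175)), (360, np.int64(197), np.int64(188), np.int64(178)), (366, np.int64(119), np.int64(45), np.int64(15)), (372, np.int64(146), np.int64(55), np.int64(17)), (378, np.int64(156), np.int64(62), np.int64(26)), (384, np.int64(226), np.int64(174), np.int64(73)), (390, np.int64(221), np.int64(166), np.int64(70)), (396, np.int64(225), np.int64(169), np.int64(69)), (402, np.int64(53), np.int64(53), np.int64(55)), (408, np.int64(56), np.int64(55), np.int64(56)), (414, np.int64(54), np.int64(55), np.int64(57))]
```

```bash
python3 - <<'E'
import cv2,numpy as np
w=cv2.imread("pics/p9wrist.png");s=cv2.imread("pics/p9side.png")
a=cv2.resize(w[150:480,110:530],(400,314));a=np.vstack([a,np.zeros((286,400,3),np.uint8)])
b=cv2.resize(s[100:250,330:430],(400,600),interpolation=2)
cv2.imwrite("pics/c10.png",np.hstack([a,b]))
E
```

```text
(no output)
```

View pics/c10.png

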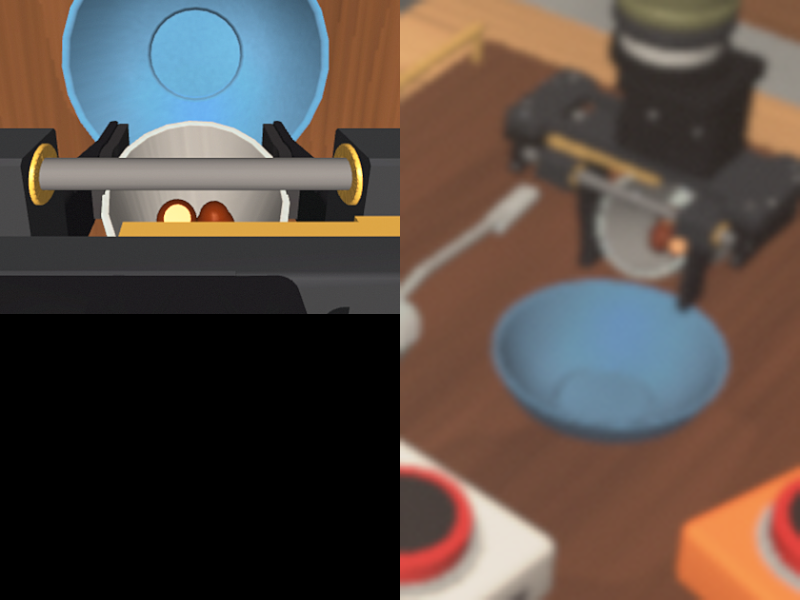

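The left (wrist) crop shows the whole bowl ahead of the cup, with the bowl's inner foot at (195,55) and the cup's lip at (195,125). The right (side) crop shows the cup tilted about 65–70° with the nuts still inside and the bowl empty. I'll measure where the bowl is now.

```bash
python3 - <<'E'
from bw import *
import pickle
s=ctrl.get_state()
R=np.eye(4);R[:3,:3]=Rn.from_rotvec(s["tool_rot"]).as_matrix();R[:3,3]=s["position"]
i=ctrl.get_image("wrist");i["cam_to_world"]=R@i["T_tool_cam"]
px=i["pixels"];h=cv2.cvtColor(px,cv2.COLOR_RGB2HSV).astype(int)
m=((h[...,0]>95)&(h[...,0]<120)&(h[...,1]>60)).astype(np.uint8);m[300:]=0
m=blob(m,np.array((315,180)));c=max(cv2.findContours(m,0,1)[0],key=cv2.contourArea)[:,0]
pts=np.array([p for p in c if p[1]<270 ]);P=np.array([onz(i,p.astype(float),.05)[:2] for p in pts])
# outer rim circle by least squares with hull
from scipy.optimize import least_squares
Hh=cv2.convexHull(P.astype(np.float32))[:,0]
f=least_squares(lambda q:np.hypot(Hh[:,0]-q[0],Hh[:,1]-q[1])-q[2],[.545,-.24,.08],loss="soft_l1",f_scale=.002);print("wrist bowl",f.x.round(4),np.abs(f.fun).max())
# inner foot circle center from picture: p9wrist px
print("foot",onz(i,(110+195*1.05,150+55*1.05),.005).round(4))
d0=pickle.load(open("d0.pkl","rb"))["side"]
for nm,im in(("d0",d0["pixels"]),("now",ctrl.get_image("side")["pixels"])):
    hh=cv2.cvtColor(im,cv2.COLOR_RGB2HSV).astype(int);b=blob((hh[...,0]>95)&(hh[...,0]<120)&(hh[...,1]>60),np.array((383,190)));x=np.argwhere(b);print(nm,x.min(0),x.max(0))
# cup lip from wrist rim: rows in p9 coords
for p in((315,279),(225,355),(412,355)):
    for z in(.09,.10,.11,.12):print(p,z,(onz(i,p,z)-s["position"]).round(4))
E
```

```text
wrist bowl [ 0.5474 -0.2407  0.0789] 0.00045722301976122703
foot [ 0.5473 -0.2413  0.005 ]
d0 [171 355] [207 410]
now [170 355] [208 410]
(315, 279) 0.09 [ 0.0018  0.0098 -0.0131]
(315, 279) 0.1 [ 0.0018  0.0137 -0.0031]
(315, 279) 0.11 [0.0018 0.0177 0.0069]
(315, 279) 0.12 [0.0019 0.0216 0.0169]
(225, 355) 0.09 [-0.0438 -0.031  -0.0131]
(225, 355) 0.1 [-0.0409 -0.0245 -0.0031]
(225, 355) 0.11 [-0.0381 -0.0181  0.0069]
(225, 355) 0.12 [-0.0352 -0.0117  0.0169]
(412, 355) 0.09 [ 0.0505 -0.0312 -0.0131]
(412, 355) 0.1 [ 0.0475 -0.0248 -0.0031]
(412, 355) 0.11 [ 0.0445 -0.0183  0.0069]
(412, 355) 0.12 [ 0.0415 -0.0119  0.0169]
```

Call:
{"method": "send_rows", "body": {"newtons": 60, "steps": [{"tx": 0,"ty": 0,"tz": -0.5,"turn": 0,"grip": 0.5},{"tx": 0.2,"ty": 0,"tz": -0.5,"turn": 0,"grip": 0.5},{"tx": 0.5,"ty": 0,"tz": -0.4,"turn": 0,"grip": 0.5},{"tx": 0.75,"ty": -0.05,"tz": 0,"turn": 0,"grip": 0.5},{"tx": 0.75,"ty": -0.05,"tz": 0,"turn": 0,"grip": 0.5},{"tx": 0.75,"ty": -0.05,"tz": 0,"turn": 0,"grip": 0.5},{"tx": 0.75,"ty": -0.05,"tz": 0,"turn": 0,"grip": 0.5},{"tx": 0.75,"ty": -0.05,"tz": 0,"turn": 0,"grip": 0.5},{"tx": 0.75,"ty": -0.05,"tz": 0,"turn": 0,"grip": 0.5},{"tx": 0.75,"ty": -0.05,"tz": 0,"turn": 0,"grip": 0.5},{"tx": 0.75,"ty": -0.05,"tz": 0,"turn": 0,"grip": 0.5},{"tx": 0.75,"ty": -0.03,"tz": 0,"turn": 0,"grip": 0.5}]}}

```text
time: 26.55
position: [0.5222, 0.1781, 0.1879]
tool_rot: [2.226, 2.216, -0.0]
ft_force: [1.4, 0.1, -2.5]
grip_width: 0.77
grip_force: 60.0
```

Call:
{"method": "send_rows", "body": {"steps": [{"tx": 0.5,"ty": 0,"tz": 0,"turn": 0,"grip": 0.5},{"tx": 0.3,"ty": 0,"tz": 0.2,"turn": 0,"grip": 0.5},{"tx": 0,"ty": 0,"tz": 0.4,"turn": 0,"grip": 0.5},{"tx": 0,"ty": 0,"tz": 0.6,"turn": 0,"grip": 0.5},{"tx": 0,"ty": 0,"tz": 0.4,"turn": 0,"grip": 0.5},{"tx": 0,"ty": 0,"tz": 0,"turn": 0,"grip": 0.5}]}}

```text
time: 27.3
position: [0.5211, 0.224, 0.0899]
tool_rot: [-2.224, -2.215, 0.006]
ft_force: [1.5, 1.1, -2.0]
grip_width: 0.773
grip_force: 60.0
```

```bash
python3 - <<'E'
from bw import *
s=ctrl.get_state();go(s,[.52,.223,.05],90)
i=ctrl.get_image("wrist")
px=i["pixels"].astype(int)
for c in(300,316,332):print(c,[(r,int(px[r,c].sum()),int(px[r,c,0]-px[r,c,2])) for r in range(200,384,8)])
E
```

```text
t 27.3 pos [0.5211 0.224  0.0899] tilt 0.26 head 89.77 units [-0.016 -0.015  0.665] turn -0.03 F [ 1.5  1.1 -2. ] w 67.2
300 [(200, 487, 116), (208, 521, 121), (216, 477, 113), (224, 498, 116), (232, 506, 119), (240, 534, 120), (248, 519, 118), (256, 573, 119), (264, 564, 123), (272, 533, 120), (280, 634, 8), (288, 490, 18), (296, 491, 17), (304, 494, 18), (312, 491, 17), (320, 344, 9), (328, 413, 14), (336, 416, 14), (344, 355, 10), (352, 503, 17), (360, 79, 63), (368, 613, 118), (376, 613, 118)]
316 [(200, 512, 118), (208, 535, 118), (216, 507, 119), (224, 543, 122), (232, 495, 116), (240, 572, 120), (248, 542, 121), (256, 566, 122), (264, 459, 113), (272, 481, 114), (280, 630, -4), (288, 507, 20), (296, 509, 20), (304, 505, 18), (312, 510, 19), (320, 349, 9), (328, 418, 13), (336, 420, 13), (344, 352, 10), (352, 504, 20), (360, 509, 19), (368, 517, 20), (376, 228, 30)]
332 [(200, 431, 102), (208, 572, 123), (216, 523, 119), (224, 508, 119), (232, 450, 107), (240, 582, 122), (248, 494, 117), (256, 509, 119), (264, 599, 119), (272, 523, 119), (280, 612, 4), (288, 508, 19), (296, 500, 19), (304, 501, 18), (312, 501, 18), (320, 337, 9), (328, 416, 12), (336, 415, 13), (344, 356, 9), (352, 511, 19), (360, 508, 18), (368, 179, 105), (376, 278, 125)]
```

Call:
{"method": "send_rows", "body": {"steps": [{"tx": 0,"ty": 0,"tz": 0.3,"turn": 0,"grip": 0.5},{"tx": 0,"ty": 0,"tz": 0.2,"turn": 0,"grip": 0.5},{"tx": 0,"ty": 0,"tz": 0,"turn": 0,"grip": 0.5}]}}

```text
time: 27.72
position: [0.5218, 0.2243, 0.0607]
tool_rot: [-2.225, -2.216, 0.003]
ft_force: [-0.4, -0.1, -2.0]
grip_width: 0.773
grip_force: 60.0
```

Call:
{"method": "send_rows", "body": {"steps": [{"tx": 0,"ty": 0,"tz": 0.1,"turn": 0,"grip": 0.5},{"tx": 0,"ty": 0,"tz": 0,"turn": 0,"grip": 0.5}]}}

```text
time: 27.98
position: [0.5226, 0.2247, 0.0557]
tool_rot: [-2.226, -2.217, 0.001]
ft_force: [0.0, 0.7, -2.0]
grip_width: 0.771
grip_force: 60.0
```

Call:
{"method": "send_rows", "body": {"steps": [{"tx": 0,"ty": 0,"tz": 0.08,"turn": 0,"grip": 0.5},{"tx": 0,"ty": 0,"tz": 0,"turn": 0,"grip": 0.5}]}}

```text
time: 28.22
position: [0.5225, 0.2246, 0.0508]
tool_rot: [-2.226, -2.217, 0.001]
ft_force: [-0.1, 0.7, -2.5]
grip_width: 0.776
grip_force: 60.0
```

Call:
{"method": "send_rows", "body": {"steps": [{"tx": 0,"ty": 0,"tz": 0.1,"turn": 0,"grip": 0.5},{"tx": 0,"ty": 0,"tz": 0,"turn": 0,"grip": 0.5}]}}

```text
time: 28.48
position: [0.5222, 0.2245, 0.0445]
tool_rot: [-2.226, -2.216, 0.002]
ft_force: [0.5, -0.4, -2.9]
grip_width: 0.773
grip_force: 60.0
```

Call:
{"method": "send_rows", "body": {"steps": [{"tx": 0,"ty": 0,"tz": 0.08,"turn": 0,"grip": 0.5},{"tx": 0,"ty": 0,"tz": 0,"turn": 0,"grip": 0.5}]}}

```text
time: 28.72
position: [0.5223, 0.2246, 0.0398]
tool_rot: [-2.226, -2.217, 0.001]
ft_force: [-0.4, 0.1, -2.1]
grip_width: 0.773
grip_force: 60.0
```

Call:
{"method": "send_rows", "body": {"steps": [{"tx": 0,"ty": 0,"tz": 0.08,"turn": 0,"grip": 0.5},{"tx": 0,"ty": 0,"tz": 0,"turn": 0,"grip": 0.5}]}}

```text
time: 28.98
position: [0.523, 0.2254, 0.0358]
tool_rot: [2.225, 2.217, 0.002]
ft_force: [0.6, 1.2, -0.1]
grip_width: 0.772
grip_force: 60.0
```

Call:
{"method": "send_rows", "body": {"newtons": 20, "steps": [{"tx": 0,"ty": 0,"tz": 0,"turn": 0,"grip": 0.5},{"tx": 0,"ty": 0,"tz": 0.06,"turn": 0,"grip": 0.5},{"tx": 0,"ty": 0,"tz": 0.06,"turn": 0,"grip": 0.5},{"tx": 0,"ty": 0,"tz": 0.06,"turn": 0,"grip": 0.5},{"tx": 0,"ty": 0,"tz": 0.05,"turn": 0,"grip": 0.5},{"tx": 0,"ty": 0,"tz": 0,"turn": 0,"grip": 0.5}]}}

```text
time: 29.72
position: [0.523, 0.2252, 0.0219]
tool_rot: [2.225, 2.217, 0.001]
ft_force: [0.6, 3.0, 2.9]
grip_width: 0.778
grip_force: 20.0
```

```bash
python3 - <<'E'
from bw import *
s=ctrl.get_state();go(s,[.52,.223,.05],90)
i=ctrl.get_image("wrist");px=i["pixels"].astype(int)
R=np.eye(4);R[:3,:3]=Rn.from_rotvec(s["tool_rot"]).as_matrix();R[:3,3]=s["position"];i["cam_to_world"]=R@i["T_tool_cam"]
c=316;print([(r,int(px[r,c].sum()),int(px[r,c,0]-px[r,c,2])) for r in range(240,384,4)])
for r in(240,260,280,300):print(r,(onz(i,(316,r),.01)-s["position"]).round(4),(onz(i,(316,r),.02)-s["position"]).round(4))
cv2.imwrite("pics/w11.png",i["pixels"][:,:,::-1])
E
```

```text
t 29.73 pos [0.523  0.2252 0.0219] tilt 0.05 head 89.79 units [-0.036 -0.049 -0.469] turn -0.03 F [0.6 3.  2.9] w 67.7
[(240, 409, 98), (244, 352, 83), (248, 422, 101), (252, 398, 98), (256, 404, 97), (260, 456, 110), (264, 494, 118), (268, 510, 120), (272, 556, 121), (276, 564, 122), (280, 517, 122), (284, 470, 118), (288, 520, 12), (292, 498, 22), (296, 498, 20), (300, 501, 18), (304, 501, 18), (308, 498, 19), (312, 501, 19), (316, 161, 2), (320, 295, 9), (324, 338, 10), (328, 360, 11), (332, 373, 11), (336, 362, 12), (340, 338, 11), (344, 306, 10), (348, 211, 3), (352, 501, 21), (356, 496, 20), (360, 499, 20), (364, 499, 21), (368, 497, 19), (372, 498, 19), (376, 500, 20), (380, 499, 18)]
240 [ 0.0023  0.0293 -0.0119] [ 0.0023  0.032  -0.0019]
260 [ 0.0023  0.0197 -0.0119] [ 0.0023  0.023  -0.0019]
280 [ 0.0023  0.0098 -0.0119] [ 0.0022  0.0137 -0.0019]
300 [ 0.0022 -0.0004 -0.0119] [ 0.0022  0.0042 -0.0019]
```

Call:
{"method": "send_rows", "body": {"newtons": 5, "steps": [{"tx": 0,"ty": 0,"tz": 0,"turn": 0,"grip": 0.5},{"tx": 0,"ty": 0,"tz": 0,"turn": 0,"grip": 0.84},{"tx": 0,"ty": 0,"tz": 0,"turn": 0,"grip": 0.84},{"tx": 0,"ty": 0,"tz": 0,"turn": 0,"grip": 0.84}]}}

```text
time: 30.28
position: [0.5224, 0.224, 0.0213]
tool_rot: [2.227, 2.216, -0.002]
ft_force: [0.2, 0.9, 0.0]
grip_width: 0.843
grip_force: 0.0
```

```bash
python3 - <<'E'
from bw import *
s=ctrl.get_state();go(s,[.523,.16,.06],90)
i=ctrl.get_image("wrist");px=i["pixels"].astype(int)
R=np.eye(4);R[:3,:3]=Rn.from_rotvec(s["tool_rot"]).as_matrix();R[:3,3]=s["position"];i["cam_to_world"]=R@i["T_tool_cam"]
for c in(290,316,342):print([(r,int(px[r,c].sum()),int(px[r,c,0]-px[r,c,2])) for r in range(240,318,5)])
cv2.imwrite("pics/w12.png",i["pixels"][:,:,::-1])
for n in("side","top"):
    i=ctrl.get_image(n);cv2.imwrite(f"pics/{n}12.png",i["pixels"][:,:,::-1])
    h=cv2.cvtColor(i["pixels"],cv2.COLOR_RGB2HSV).astype(int)
    g=(h[...,1]<60)&(h[...,2]>70);g[:, :]=g;x0,x1,y0,y1=(225,330,240,350) if n=="side" else (200,320,180,320)
    nn,l,st,ce=cv2.connectedComponentsWithStats(g[y0:y1,x0:x1].astype(np.uint8))
    for j in range(1,nn):
        if st[j,4]>80:print(n,st[j]+[x0,y0,0,0,0],(ce[j]+[x0,y0]).round(0))
    r=((h[...,0]<7)|(h[...,0]>174))&(h[...,1]>180)&(h[...,2]<140)&(h[...,2]>35);nn,l,st,ce=cv2.connectedComponentsWithStats(r[y0:y1,x0:x1].astype(np.uint8))
    for j in range(1,nn):
        if st[j,4]>8:print(n,"nut?",st[j]+[x0,y0,0,0,0])
E
```

```text
t 30.27 pos [0.5224 0.224  0.0213] tilt 0.08 head 89.73 units [-1.067  0.015 -0.644] turn -0.03 F [0.2 0.9 0. ] w 73.4
[(240, 417, 100), (245, 412, 99), (250, 400, 97), (255, 426, 103), (260, 432, 107), (265, 444, 106), (270, 459, 110), (275, 517, 13), (280, 508, 20), (285, 510, 19), (290, 503, 20), (295, 502, 20), (300, 505, 20), (305, 501, 20), (310, 499, 18), (315, 473, 19)]
[(240, 350, 82), (245, 363, 87), (250, 405, 97), (255, 423, 101), (260, 485, 118), (265, 500, 119), (270, 538, 126), (275, 525, 10), (280, 523, 11), (285, 521, 10), (290, 523, 9), (295, 519, 10), (300, 519, 11), (305, 519, 10), (310, 523, 11), (315, 499, 10)]
[(240, 436, 104), (245, 470, 116), (250, 536, 123), (255, 489, 119), (260, 393, 92), (265, 380, 90), (270, 368, 86), (275, 491, 15), (280, 504, 16), (285, 509, 16), (290, 505, 17), (295, 506, 16), (300, 515, 16), (305, 509, 17), (310, 515, 18), (315, 493, 19)]
side [ 230  240  100   36 1181] [297. 255.]
side [ 250  270   68   46 1275] [287. 295.]
top [243 206  18  16 171] [253. 212.]
top [275 245  14  13 101] [283. 250.]
top [222 287  14  15 133] [227. 295.]
```

Call:
{"method": "send_rows", "body": {"steps": [{"tx": 0,"ty": 0,"tz": -0.3,"turn": 0,"grip": 1},{"tx": 0,"ty": 0,"tz": -0.6,"turn": 0,"grip": 1},{"tx": 0,"ty": 0,"tz": -0.8,"turn": 0,"grip": 1},{"tx": -0.5,"ty": 0,"tz": -0.6,"turn": 0,"grip": 1},{"tx": -0.4,"ty": 0,"tz": 0,"turn": 0,"grip": 1},{"tx": 0,"ty": 0,"tz": 0,"turn": 0,"grip": 1}]}}

```text
time: 31.18
position: [0.5232, 0.1688, 0.1611]
tool_rot: [2.228, 2.211, 0.001]
ft_force: [0.6, -0.3, -0.7]
grip_width: 1.004
grip_force: 0.0
```

```bash
python3 - <<'E'
from bw import *
s=ctrl.get_state();go(s,[.523,.16,.06],90)
i=ctrl.get_image("wrist");px=i["pixels"]
R=np.eye(4);R[:3,:3]=Rn.from_rotvec(s["tool_rot"]).as_matrix();R[:3,3]=s["position"];i["cam_to_world"]=R@i["T_tool_cam"]
cv2.imwrite("pics/w13.png",px[:,:,::-1])
h=cv2.cvtColor(px,cv2.COLOR_RGB2HSV).astype(int)
g=((h[...,1]<50)&(h[...,2]>90)).astype(np.uint8)
nn,l,st,ce=cv2.connectedComponentsWithStats(g)
for j in range(1,nn):
    if st[j,4]>300:
        print("grey",st[j],ce[j].round(0))
        if 200<ce[j][0]<430:
            m=(l==j)
            for r in range(st[j,1],st[j,1]+st[j,3],8):
                c=np.flatnonzero(m[r]);print(r,c.min(),c.max(),onz(i,((c.min()+c.max())/2,r),.036)[:2].round(4),round((c.max()-c.min())*(onz(i,(400,r),.036)-onz(i,(300,r),.036))[0]*10,1))
r=((h[...,0]<7)|(h[...,0]>174))&(h[...,1]>180)&(h[...,2]<160)&(h[...,2]>35);nn,l,st,ce=cv2.connectedComponentsWithStats(r.astype(np.uint8))
for j in range(1,nn):
    if st[j,4]>25:print("nut?",st[j],onz(i,ce[j],.015).round(3))
E
```

```text
t 31.18 pos [0.5232 0.1688 0.1611] tilt 0.15 head 89.55 units [-0.144 -0.006  1.685] turn -0.06 F [ 0.6 -0.3 -0.7] w 87.3
grey [ 535    0   86  175 2447] [566.  68.]
grey [  265   146    97   144 11645] [314. 213.]
146 308 322 [0.5258 0.2378] 10.2
154 265 361 [0.5243 0.2322] 70.1
162 266 361 [0.5246 0.2264] 69.8
170 267 360 [0.5245 0.2207] 68.7
178 268 359 [0.5245 0.2148] 67.7
186 268 358 [0.5241 0.2089] 67.3
194 269 358 [0.5244 0.2029] 67.0
202 270 357 [0.5243 0.1968] 65.8
210 271 356 [0.5243 0.1907] 64.7
218 272 355 [0.5242 0.1845] 63.6
226 273 354 [0.5242 0.1782] 62.4
234 274 354 [0.5245 0.1718] 62.0
242 275 353 [0.5245 0.1654] 60.9
250 275 352 [0.524  0.1589] 60.5
258 276 351 [0.524  0.1523] 59.3
266 277 350 [0.5239 0.1456] 58.0
274 278 349 [0.5238 0.1388] 56.8
282 284 342 [0.5234 0.132 ] 46.7
grey [   0  210  124   75 1721] [ 74. 236.]
grey [  108   316   414    83 18879] [324. 343.]
316 116 463 [0.5037 0.102 ] 287.2
324 111 519 [0.5247 0.0945] 339.9
332 109 521 [0.5246 0.0871] 345.5
340 109 521 [0.5246 0.0795] 347.9
348 112 518 [0.5245 0.0719] 345.1
356 269 424 [0.5514 0.0639] 132.7
364 267 428 [0.5524 0.056 ] 138.7
372 267 432 [0.5543 0.0481] 143.2
380 266 433 [0.5544 0.04  ] 145.9
388 265 284 [0.4886 0.0324] 16.7
396 264 283 [0.4874 0.0241] 16.8
nut? [ 87 252  24  33 432] [0.34  0.137 0.015]
```

The cup lies on its side on the mat's edge. Its axis is along y at x≈0.524, with the mouth at y≈0.236 and the foot at y≈0.138. The taper widths match (58–70 mm) and no nuts are outside.

I regrip near the foot, so that gravity swings the mouth down once the grip is loosened over the bowl.

Call:
{"method": "send_rows", "body": {"newtons": 40, "steps": [{"tx": -0.27,"ty": 0.02,"tz": 0.3,"turn": 0,"grip": 1},{"tx": 0,"ty": 0,"tz": 0.6,"turn": 0,"grip": 1},{"tx": 0,"ty": 0,"tz": 0,"turn": 0,"grip": 1}]}}

```text
time: 31.6
position: [0.5205, 0.1536, 0.102]
tool_rot: [-2.222, -2.214, 0.01]
ft_force: [-0.3, 0.5, -0.4]
grip_width: 1.001
grip_force: 0.0
```

```bash
python3 - <<'E'
from bw import *
s=ctrl.get_state();go(s,[.5243,.153,.034],90)
E
```

```text
t 31.6 pos [0.5205 0.1536 0.102 ] tilt 0.45 head 89.82 units [-0.009  0.072  1.133] turn -0.02 F [-0.3  0.5 -0.4] w 87.1
```

Call:
{"method": "send_rows", "body": {"newtons": 40, "steps": [{"tx": 0,"ty": 0.03,"tz": 0.4,"turn": 0,"grip": 1},{"tx": 0,"ty": 0,"tz": 0.45,"turn": 0,"grip": 1},{"tx": 0,"ty": 0,"tz": 0.28,"turn": 0,"grip": 1},{"tx": 0,"ty": 0,"tz": 0,"turn": 0,"grip": 1},{"tx": 0,"ty": 0,"tz": 0,"turn": 0,"grip": 0.5},{"tx": 0,"ty": 0,"tz": 0,"turn": 0,"grip": 0.5},{"tx": 0,"ty": 0,"tz": 0,"turn": 0,"grip": 0.5},{"tx": 0,"ty": 0,"tz": 0,"turn": 0,"grip": 0.5}]}}

```text
time: 32.6
position: [0.525, 0.1545, 0.0383]
tool_rot: [2.226, 2.217, -0.001]
ft_force: [-2.5, -0.6, 4.1]
grip_width: 0.699
grip_force: 40.0
```

```bash
python3 - <<'E'
from bw import *
s=ctrl.get_state();go(s,[.5243,.153,.034],90);print(s["grip_force"])
E
```

```text
t 32.6 pos [0.525  0.1545 0.0383] tilt 0.05 head 89.77 units [-0.024 -0.012  0.072] turn -0.03 F [-2.5 -0.6  4.1] w 60.8
39.954522901047085
```

Call:
{"method": "send_rows", "body": {"newtons": 60, "steps": [{"tx": 0,"ty": 0,"tz": -0.1,"turn": 0,"grip": 0.5},{"tx": 0,"ty": 0,"tz": -0.3,"turn": 0,"grip": 0.5},{"tx": 0,"ty": 0,"tz": -0.5,"turn": 0,"grip": 0.5},{"tx": -0.06,"ty": 0,"tz": -0.6,"turn": 0,"grip": 0.5},{"tx": -0.12,"ty": 0,"tz": -0.5,"turn": 0,"grip": 0.5},{"tx": -0.18,"ty": 0,"tz": -0.2,"turn": 0,"grip": 0.5},{"tx": -0.24,"ty": 0,"tz": 0,"turn": 0,"grip": 0.5},{"tx": -0.3,"ty": 0,"tz": 0,"turn": 0,"grip": 0.5},{"tx": -0.36,"ty": 0,"tz": 0,"turn": 0,"grip": 0.5},{"tx": -0.42,"ty": 0,"tz": 0,"turn": 0,"grip": 0.5},{"tx": -0.48,"ty": 0,"tz": 0,"turn": 0,"grip": 0.5},{"tx": -0.54,"ty": 0,"tz": 0,"turn": 0,"grip": 0.5}]}}

```text
time: 34.1
position: [0.5234, -0.009, 0.1683]
tool_rot: [-2.225, -2.215, 0.003]
ft_force: [1.1, -1.4, -2.8]
grip_width: 0.694
grip_force: 59.9
```

Call:
{"method": "send_rows", "body": {"steps": [{"tx": -0.6,"ty": 0.06,"tz": 0,"turn": 0,"grip": 0.5},{"tx": -0.6,"ty": 0.06,"tz": 0,"turn": 0,"grip": 0.5},{"tx": -0.6,"ty": 0.06,"tz": 0,"turn": 0,"grip": 0.5},{"tx": -0.6,"ty": 0.06,"tz": 0,"turn": 0,"grip": 0.5},{"tx": -0.6,"ty": 0.06,"tz": 0,"turn": 0,"grip": 0.5},{"tx": -0.6,"ty": 0.06,"tz": 0,"turn": 0,"grip": 0.5},{"tx": -0.45,"ty": 0,"tz": 0.1,"turn": 0,"grip": 0.5},{"tx": -0.25,"ty": 0,"tz": 0.2,"turn": 0,"grip": 0.5},{"tx": -0.07,"ty": 0,"tz": 0.3,"turn": 0,"grip": 0.5},{"tx": 0,"ty": 0,"tz": 0,"turn": 0,"grip": 0.5}]}}

```text
time: 35.35
position: [0.5437, -0.2679, 0.1311]
tool_rot: [-2.221, -2.215, 0.001]
ft_force: [-0.0, 0.9, -2.3]
grip_width: 0.687
grip_force: 59.9
```

```bash
cat > ck.py <<'E'
from bw import *
def chk(tgt,name):
    s=ctrl.get_state();go(s,tgt,90)
    i=ctrl.get_image("wrist");px=i["pixels"]
    R=np.eye(4);R[:3,:3]=Rn.from_rotvec(s["tool_rot"]).as_matrix();R[:3,3]=s["position"];i["cam_to_world"]=R@i["T_tool_cam"]
    cv2.imwrite(f"pics/{name}.png",px[:,:,::-1]);h=cv2.cvtColor(px,cv2.COLOR_RGB2HSV).astype(int)
    g=((h[...,1]<50)&(h[...,2]>90)).astype(np.uint8);g[314:]=0;g[:,:230]=0;g[:,400:]=0
    ys,xs=np.nonzero(g);print("cup rows",ys.min() if len(ys) else None,"n",len(ys))
    for r in range(0,314,25):
        c=np.flatnonzero(g[r]);
        if len(c)>10:print(r,c.min(),c.max(),end="; ")
    r=((h[...,0]<9)|(h[...,0]>172))&(h[...,1]>170)&(h[...,2]<190)&(h[...,2]>30);nn,l,st,ce=cv2.connectedComponentsWithStats(r.astype(np.uint8))
    for j in range(1,nn):
        if st[j,4]>40:print("nut?",st[j],onz(i,ce[j],.02).round(3))
E
python3 -c "
from ck import *
chk([.547,-.27,.13],'w14')"
```

```text
t 35.35 pos [ 0.5437 -0.2679  0.1311] tilt 0.3 head 89.84 units [-0.035  0.056  0.018] turn -0.02 F [-0.   0.9 -2.3] w 59.8
cup rows 82 n 31018
125 230 399; 150 230 399; 175 230 399; 200 230 395; 225 234 392; 250 238 389; 275 242 386; 300 246 382; nut? [   0   47   19  104 1423] [ 0.339 -0.168  0.02 ]
```

Call:
{"method": "send_rows", "body": {"newtons": 8, "steps": [{"tx": 0,"ty": 0.04,"tz": 0,"turn": 0,"grip": 0.5},{"tx": 0,"ty": 0,"tz": 0,"turn": 0,"grip": 0.5},{"tx": 0,"ty": 0,"tz": 0,"turn": 0,"grip": 0.5},{"tx": 0,"ty": 0,"tz": 0,"turn": 0,"grip": 0.5}]}}

```text
time: 35.9
position: [0.5477, -0.2697, 0.1342]
tool_rot: [2.226, 2.217, -0.0]
ft_force: [-0.6, -0.0, -2.7]
grip_width: 0.702
grip_force: 8.0
```

```bash
python3 -c "
from ck import *
chk([.547,-.27,.13],'w15')"
```

```text
t 35.9 pos [ 0.5477 -0.2697  0.1342] tilt 0.03 head 89.77 units [-0.005 -0.011  0.071] turn -0.03 F [-0.6 -0.  -2.7] w 61.1
cup rows 79 n 30939
125 230 399; 150 230 399; 175 230 399; 200 230 395; 225 234 392; 250 238 389; 275 242 386; 300 246 383; nut? [  0  53  14  90 859] [ 0.34  -0.169  0.02 ]
```

Call:
{"method": "send_rows", "body": {"newtons": 5, "steps": [{"tx": 0,"ty": 0,"tz": 0,"turn": 0,"grip": 0.5},{"tx": 0,"ty": 0,"tz": 0,"turn": 0,"grip": 0.5},{"tx": 0,"ty": 0,"tz": 0,"turn": 0,"grip": 0.5}]}}

```text
time: 36.33
position: [0.5476, -0.2697, 0.1339]
tool_rot: [2.226, 2.217, -0.0]
ft_force: [-0.3, 1.1, -2.1]
grip_width: 0.709
grip_force: 5.0
```

```bash
python3 -c "
from ck import *
chk([.547,-.27,.13],'w16')"
```

```text
t 36.33 pos [ 0.5476 -0.2697  0.1339] tilt 0.01 head 89.76 units [-0.004 -0.009  0.065] turn -0.03 F [-0.3  1.1 -2.1] w 61.7
cup rows 79 n 30760
125 230 399; 150 230 399; 175 230 398; 200 230 395; 225 235 392; 250 239 389; 275 243 386; 300 246 383; nut? [  0  53  14  90 851] [ 0.34  -0.169  0.02 ]
```

Call:
{"method": "send_rows", "body": {"newtons": 5, "steps": [{"tx": 0,"ty": 0,"tz": -0.3,"turn": 0,"grip": 0.5},{"tx": 0,"ty": 0,"tz": 0,"turn": 0,"grip": 0.5},{"tx": 0,"ty": 0,"tz": -0.3,"turn": 0,"grip": 0.5},{"tx": 0,"ty": 0,"tz": 0,"turn": 0,"grip": 0.5},{"tx": 0,"ty": 0,"tz": 0.3,"turn": 0,"grip": 0.5},{"tx": 0,"ty": 0,"tz": 0,"turn": 0,"grip": 0.5}]}}

```text
time: 37.12
position: [0.5456, -0.2691, 0.1489]
tool_rot: [-2.222, -2.213, 0.003]
ft_force: [1.0, 0.5, -2.6]
grip_width: 0.704
grip_force: 5.1
```

```bash
python3 -c "
from ck import *
chk([.547,-.27,.13],'w17')"
```

```text
t 37.12 pos [ 0.5456 -0.2691  0.1489] tilt 0.31 head 89.77 units [-0.016  0.024  0.314] turn -0.03 F [ 1.   0.5 -2.6] w 61.3
cup rows 85 n 30333
125 230 399; 150 231 399; 175 234 397; 200 236 394; 225 239 391; 250 242 388; 275 244 385; 300 247 382; nut? [   0   29   38  132 2395] [ 0.336 -0.165  0.02 ]
```

Call:
{"method": "send_rows", "body": {"newtons": 4, "steps": [{"tx": 0,"ty": 0,"tz": 0.4,"turn": 0,"grip": 0.5},{"tx": 0,"ty": 0,"tz": -0.4,"turn": 0,"grip": 0.5},{"tx": 0,"ty": 0,"tz": 0.4,"turn": 0,"grip": 0.5},{"tx": 0,"ty": 0,"tz": -0.4,"turn": 0,"grip": 0.5},{"tx": 0,"ty": 0,"tz": 0.4,"turn": 0,"grip": 0.5},{"tx": 0,"ty": 0,"tz": -0.4,"turn": 0,"grip": 0.5},{"tx": 0,"ty": 0,"tz": 0,"turn": 0,"grip": 0.5}]}}

```text
time: 38.05
position: [0.549, -0.2701, 0.1534]
tool_rot: [2.224, 2.215, 0.002]
ft_force: [0.4, -0.4, -1.1]
grip_width: 0.7
grip_force: 4.0
```

```bash
python3 -c "
from ck import *
chk([.547,-.27,.13],'w18')"
```

```text
t 38.05 pos [ 0.549  -0.2701  0.1534] tilt 0.2 head 89.76 units [ 0.002 -0.034  0.39 ] turn -0.03 F [ 0.4 -0.4 -1.1] w 60.9
cup rows 83 n 22213
150 264 364; 175 255 374; 200 254 375; 225 252 376; 250 251 379; 275 249 391; 300 247 382; nut? [   0   32   35  125 2246] [ 0.336 -0.166  0.02 ]
```

Call:
{"method": "send_rows", "body": {"newtons": 4, "steps": [{"tx": 0,"ty": 0,"tz": 0.35,"turn": 0,"grip": 0.5},{"tx": 0,"ty": 0,"tz": -0.35,"turn": 0,"grip": 0.5},{"tx": 0,"ty": 0,"tz": 0.35,"turn": 0,"grip": 0.5},{"tx": 0,"ty": 0,"tz": -0.35,"turn": 0,"grip": 0.5},{"tx": 0,"ty": 0,"tz": 0,"turn": 0,"grip": 0.5}]}}

```text
time: 38.72
position: [0.5485, -0.27, 0.1526]
tool_rot: [2.224, 2.215, 0.001]
ft_force: [0.7, 0.5, -2.1]
grip_width: 0.701
grip_force: 4.0
```

```bash
python3 -c "
from ck import *
chk([.547,-.27,.13],'w19')
i=ctrl.get_image('side');h=cv2.cvtColor(i['pixels'],cv2.COLOR_RGB2HSV).astype(int);cv2.imwrite('pics/s19.png',i['pixels'][:,:,::-1])
r=((h[...,0]<9)|(h[...,0]>172))&(h[...,1]>120)&(h[...,2]<150);r=r[165:215,350:416].astype(np.uint8);nn,l,st,ce=cv2.connectedComponentsWithStats(r)
print('side',[(list(st[j]+[350,165,0,0,0])) for j in range(1,nn) if st[j,4]>5])"
```

```text
t 38.73 pos [ 0.5485 -0.27    0.1526] tilt 0.14 head 89.76 units [ 0.    -0.026  0.377] turn -0.03 F [ 0.7  0.5 -2.1] w 61.0
cup rows 83 n 19802
150 286 343; 175 261 367; 200 257 372; 225 255 374; 250 252 376; 275 250 393; 300 247 383; nut? [   0   31   35  126 2259] [ 0.336 -0.166  0.02 ]
side [[np.int64(371), np.int64(191), np.int64(19), np.int64(11), np.int64(85)]]
```

Call:
{"method": "send_rows", "body": {"newtons": 4, "steps": [{"tx": 0,"ty": 0,"tz": 0.4,"turn": 0,"grip": 0.5},{"tx": 0,"ty": 0,"tz": -0.4,"turn": 0,"grip": 0.5},{"tx": 0,"ty": 0,"tz": 0.4,"turn": 0,"grip": 0.5},{"tx": 0,"ty": 0,"tz": -0.4,"turn": 0,"grip": 0.5},{"tx": 0,"ty": 0,"tz": 0.4,"turn": 0,"grip": 0.5},{"tx": 0,"ty": 0,"tz": -0.4,"turn": 0,"grip": 0.5},{"tx": 0,"ty": 0,"tz": 0,"turn": 0,"grip": 0.5}]}}

```text
time: 39.7
position: [0.5486, -0.27, 0.1528]
tool_rot: [2.224, 2.215, 0.001]
ft_force: [1.1, 0.5, -2.0]
grip_width: 0.698
grip_force: 4.0
```

Call:
{"method": "send_rows", "body": {"newtons": 50, "steps": [{"tx": 0,"ty": 0,"tz": 0,"turn": 0,"grip": 0.5},{"tx": 0,"ty": 0,"tz": -0.3,"turn": 0,"grip": 0.5},{"tx": 0,"ty": 0,"tz": -0.4,"turn": 0,"grip": 0.5},{"tx": 0,"ty": 0,"tz": 0,"turn": 0,"grip": 0.5}]}}

```text
time: 40.2
position: [0.5492, -0.2702, 0.1967]
tool_rot: [2.223, 2.213, 0.002]
ft_force: [0.3, -0.7, -1.3]
grip_width: 0.685
grip_force: 49.9
```

```bash
python3 -c "
from ck import *
chk([.547,-.27,.13],'w20')
i=ctrl.get_image('side');h=cv2.cvtColor(i['pixels'],cv2.COLOR_RGB2HSV).astype(int);cv2.imwrite('pics/s20.png',i['pixels'][:,:,::-1])
r=((h[...,0]<9)|(h[...,0]>172))&(h[...,1]>120)&(h[...,2]<150);r=r[165:215,350:416].astype(np.uint8);nn,l,st,ce=cv2.connectedComponentsWithStats(r)
print('side',[(st[j]+[350,165,0,0,0]).tolist() for j in range(1,nn) if st[j,4]>5])
b=blob((h[...,0]>95)&(h[...,0]<120)&(h[...,1]>60),np.array((383,190)));x=np.argwhere(b);print(x.min(0),x.max(0))
g=((h[...,1]<45)&(h[...,2]>90))[100:200,330:430];print([(r+100,int(np.flatnonzero(g[r]).min()+330),int(np.flatnonzero(g[r]).max()+330)) for r in range(30,100,5) if g[r].any()])"
```

```text
t 40.2 pos [ 0.5492 -0.2702  0.1967] tilt 0.29 head 89.76 units [ 0.006 -0.041  1.111] turn -0.03 F [ 0.3 -0.7 -1.3] w 59.6
cup rows 92 n 15555
175 307 327; 200 269 361; 225 261 368; 250 256 386; 275 251 378; 300 246 384; nut? [  25   46   52  112 1439] [ 0.34  -0.168  0.02 ]
nut? [312 151  28  26 112] [ 0.559 -0.22   0.02 ]
side [[371, 191, 18, 11, 84]]
[171 355] [207 410]
[(130, 383, 392), (135, 380, 403), (140, 380, 402), (145, 379, 401), (150, 356, 401), (155, 351, 400), (160, 345, 399), (165, 337, 398), (170, 331, 397), (175, 330, 402), (180, 330, 408), (185, 330, 411), (190, 353, 412), (195, 356, 410)]
```

```bash
python3 - <<'E'
from bw import *
s=ctrl.get_state();i=ctrl.get_image("wrist");R=np.eye(4);R[:3,:3]=Rn.from_rotvec(s["tool_rot"]).as_matrix();R[:3,3]=s["position"];i["cam_to_world"]=R@i["T_tool_cam"]
P=s["position"]+[0,0,-.003]
for th in(90,100,110,120,130,140,150,160,170):
    t=np.radians(th);a=np.array([0,np.sin(t),np.cos(t)]);n=np.array([0,np.cos(t),-np.sin(t)]);c=P+.073*a
    u=proj(i,c-.035*n);print(th,"uplip",u.round(0),"low",proj(i,c+.035*n).round(0),"w",(proj(i,c+[.035,0,0])-proj(i,c-[.035,0,0]))[0].round(0))
px=i["pixels"];h=cv2.cvtColor(px,cv2.COLOR_RGB2HSV).astype(int)
print([(r,*px[r,330].tolist()) for r in range(140,200,4)])
r=((h[...,0]<9)|(h[...,0]>172))&(h[...,1]>150)&(h[...,2]<190);r[:,:150]=0;r[:,480:]=0;r[:60]=0;r[312:]=0
nn,l,st,ce=cv2.connectedComponentsWithStats(r.astype(np.uint8));print([st[j].tolist() for j in range(1,nn) if st[j,4]>8])
E
```

```text
90 uplip [308. 141.] low [311. 141.] w 175.0
100 uplip [309. 125.] low [311. 155.] w 161.0
110 uplip [309. 120.] low [311. 171.] w 149.0
120 uplip [310. 121.] low [312. 188.] w 139.0
130 uplip [310. 128.] low [312. 206.] w 130.0
140 uplip [311. 139.] low [312. 225.] w 123.0
150 uplip [311. 153.] low [312. 245.] w 118.0
160 uplip [311. 169.] low [312. 265.] w 113.0
170 uplip [312. 186.] low [313. 286.] w 110.0
[(140, 89, 129, 159), (144, 92, 135, 163), (148, 96, 142, 174), (152, 215, 174, 157), (156, 253, 203, 112), (160, 253, 203, 112), (164, 253, 204, 112), (168, 95, 32, 11), (172, 67, 45, 47), (176, 170, 159, 153), (180, 204, 195, 183), (184, 205, 195, 183), (188, 206, 197, 183), (192, 208, 198, 186), (196, 209, 199, 185)]
[[313, 152, 13, 22, 98], [326, 167, 19, 11, 54], [304, 170, 9, 4, 13]]
```

The cup is now inverted at about 160° and its nuts are out (one is visible in the bowl at about (0.56,-0.22)). I carry it back to the mat. There I'll lay it down on its lip, regrip it high, let it swing upright and stand it.

Call:
{"method": "send_rows", "body": {"newtons": 50, "steps": [{"tx": 0.5,"ty": 0,"tz": 0,"turn": 0,"grip": 0.5},{"tx": 0.9,"ty": -0.05,"tz": 0,"turn": 0,"grip": 0.5},{"tx": 0.9,"ty": -0.06,"tz": 0,"turn": 0,"grip": 0.5},{"tx": 0.9,"ty": -0.06,"tz": 0,"turn": 0,"grip": 0.5},{"tx": 0.9,"ty": -0.06,"tz": 0,"turn": 0,"grip": 0.5},{"tx": 0.9,"ty": -0.06,"tz": 0,"turn": 0,"grip": 0.5},{"tx": 0.9,"ty": -0.06,"tz": 0,"turn": 0,"grip": 0.5},{"tx": 0.9,"ty": -0.06,"tz": 0,"turn": 0,"grip": 0.5},{"tx": 0.9,"ty": -0.06,"tz": 0,"turn": 0,"grip": 0.5},{"tx": 0.6,"ty": 0,"tz": 0.3,"turn": 0,"grip": 0.5},{"tx": 0.3,"ty": 0,"tz": 0.7,"turn": 0,"grip": 0.5},{"tx": 0,"ty": 0,"tz": 0.45,"turn": 0,"grip": 0.5}]}}

```text
time: 41.85
position: [0.5194, 0.2481, 0.1041]
tool_rot: [-2.22, -2.219, 0.004]
ft_force: [-0.7, 0.4, -1.9]
grip_width: 0.691
grip_force: 49.9
```

Call:
{"method": "send_rows", "body": {"steps": [{"tx": 0,"ty": 0,"tz": 0,"turn": 0,"grip": 0.5},{"tx": 0,"ty": 0,"tz": 0,"turn": 0,"grip": 0.5}]}}

```text
time: 42.1
position: [0.522, 0.2463, 0.1076]
tool_rot: [2.227, 2.216, 0.001]
ft_force: [0.4, -0.1, -1.6]
grip_width: 0.688
grip_force: 49.9
```

```bash
python3 - <<'E'
from bw import *
s=ctrl.get_state();go(s,[.521,.2457,.09],90)
i=ctrl.get_image("top");cv2.imwrite("pics/t21.png",i["pixels"][:,:,::-1]);h=cv2.cvtColor(i["pixels"],cv2.COLOR_RGB2HSV).astype(int)
r=((h[...,0]<9)|(h[...,0]>172))&(h[...,1]>120)&(h[...,2]<160);r=r[200:290,425:510].astype(np.uint8);nn,l,st,ce=cv2.connectedComponentsWithStats(r)
print([(st[j]+[425,200,0,0,0]).tolist() for j in range(1,nn) if st[j,4]>5])
c=cv2.HoughCircles(cv2.resize(h[200:290,425:510,2].astype(np.uint8),None,fx=4,fy=4),cv2.HOUGH_GRADIENT,1,28,param1=80,param2=12,minRadius=14,maxRadius=24);print(None if c is None else c.shape)
E
```

```text
t 42.1 pos [0.522  0.2463 0.1076] tilt 0.04 head 89.73 units [-0.01  -0.017  0.293] turn -0.03 F [ 0.4 -0.1 -1.6] w 59.8
[[448, 233, 22, 14, 77], [455, 245, 8, 7, 23], [465, 245, 9, 8, 35], [461, 254, 8, 7, 22]]
(1, 8, 3)
```

The top view shows nuts in the bowl as one cluster of about three (77 px) plus three singles, which makes six. Next the cup's lip goes down onto the mat.

Call:
{"method": "send_rows", "body": {"steps": [{"tx": 0,"ty": 0,"tz": 0.2,"turn": 0,"grip": 0.5},{"tx": 0,"ty": 0,"tz": 0.08,"turn": 0,"grip": 0.5},{"tx": 0,"ty": 0,"tz": 0,"turn": 0,"grip": 0.5}]}}

```text
time: 42.52
position: [0.5238, 0.252, 0.0965]
tool_rot: [2.224, 2.218, 0.016]
ft_force: [-4.9, 3.2, 26.0]
grip_width: 0.684
grip_force: 50.6
```

Call:
{"method": "send_rows", "body": {"steps": [{"tx": 0,"ty": 0,"tz": 0.06,"turn": 0,"grip": 0.5},{"tx": 0,"ty": 0,"tz": 0,"turn": 0,"grip": 0.5}]}}

```text
time: 42.78
position: [0.5242, 0.2551, 0.0952]
tool_rot: [-2.222, -2.219, -0.024]
ft_force: [-7.5, 6.9, 34.9]
grip_width: 0.684
grip_force: 50.9
```

Call:
{"method": "send_rows", "body": {"newtons": 8, "steps": [{"tx": 0,"ty": 0,"tz": -0.16,"turn": 0,"grip": 0.5},{"tx": 0,"ty": 0,"tz": 0,"turn": 0,"grip": 0.5},{"tx": -0.12,"ty": 0,"tz": 0,"turn": 0,"grip": 0.5},{"tx": -0.12,"ty": 0,"tz": 0,"turn": 0,"grip": 0.5},{"tx": -0.12,"ty": 0,"tz": 0,"turn": 0,"grip": 0.5},{"tx": 0,"ty": 0,"tz": 0,"turn": 0,"grip": 0.5}]}}

```text
time: 43.52
position: [0.5218, 0.225, 0.0973]
tool_rot: [-2.227, -2.215, -0.002]
ft_force: [-2.4, 0.7, 8.9]
grip_width: 0.698
grip_force: 8.2
```

```bash
python3 - <<'E'
from bw import *
s=ctrl.get_state();go(s,[.521,.2457,.09],90)
i=ctrl.get_image("wrist");R=np.eye(4);R[:3,:3]=Rn.from_rotvec(s["tool_rot"]).as_matrix();R[:3,3]=s["position"];i["cam_to_world"]=R@i["T_tool_cam"]
P=s["position"]+[0,0,-.003]
for th in(120,130,140,150,160,170,180):
    t=np.radians(th);a=np.array([0,np.sin(t),np.cos(t)]);n=np.array([0,np.cos(t),-np.sin(t)]);c=P+.085*a
    print(th,"uplip",proj(i,c-.035*n).round(0))
px=i["pixels"];print([(r,*px[r,316].tolist()) for r in range(100,300,8)])
E
```

```text
t 43.52 pos [0.5218 0.225  0.0973] tilt 0.08 head 89.7 units [ 0.344 -0.014  0.121] turn -0.04 F [-2.4  0.7  8.9] w 60.7
120 uplip [310.  96.]
130 uplip [310. 108.]
140 uplip [311. 123.]
150 uplip [311. 141.]
160 uplip [311. 160.]
170 uplip [312. 180.]
180 uplip [312. 201.]
[(100, 250, 222, 131), (108, 242, 205, 122), (116, 228, 185, 109), (124, 237, 196, 116), (132, 206, 160, 95), (140, 246, 211, 125), (148, 239, 199, 120), (156, 226, 180, 109), (164, 222, 174, 105), (172, 209, 200, 186), (180, 206, 195, 184), (188, 205, 195, 182), (196, 202, 191, 180), (204, 203, 193, 181), (212, 203, 191, 181), (220, 201, 191, 178), (228, 201, 190, 178), (236, 199, 189, 177), (244, 199, 190, 180), (252, 200, 190, 178), (260, 208, 197, 185), (268, 207, 197, 184), (276, 206, 196, 184), (284, 202, 192, 181), (292, 206, 196, 183)]
```

Call:
{"method": "send_rows", "body": {"newtons": 8, "steps": [{"tx": -0.15,"ty": 0,"tz": 0,"turn": 0,"grip": 0.5},{"tx": -0.15,"ty": 0,"tz": 0,"turn": 0,"grip": 0.5},{"tx": -0.15,"ty": 0,"tz": 0,"turn": 0,"grip": 0.5},{"tx": 0,"ty": 0,"tz": 0,"turn": 0,"grip": 0.5}]}}

```text
time: 44.08
position: [0.5214, 0.1959, 0.0956]
tool_rot: [2.228, 2.214, -0.002]
ft_force: [-1.5, -0.3, 2.3]
grip_width: 0.7
grip_force: 8.0
```

```bash
cat > lip.py <<'E'
from bw import *
s=ctrl.get_state();go(s,[.521,.2457,.09],90)
i=ctrl.get_image("wrist");R=np.eye(4);R[:3,:3]=Rn.from_rotvec(s["tool_rot"]).as_matrix();R[:3,3]=s["position"];i["cam_to_world"]=R@i["T_tool_cam"]
h=cv2.cvtColor(i["pixels"],cv2.COLOR_RGB2HSV).astype(int);g=(h[...,1]<50)&(h[...,2]>90)
row=np.flatnonzero(g[:300,316]);print("lip row",row.min() if len(row) else None)
P=s["position"]+[0,0,-.003];b=[]
for th in range(80,181,4):
    t=np.radians(th);a=np.array([0,np.sin(t),np.cos(t)]);n=np.array([0,np.cos(t),-np.sin(t)]);b.append((th,int(proj(i,P+.085*a-.035*n)[1])))
print(b)
E
python3 lip.py
```

```text
t 44.08 pos [0.5214 0.1959 0.0956] tilt 0.09 head 89.64 units [ 0.83  -0.011  0.093] turn -0.05 F [-1.5 -0.3  2.3] w 60.9
lip row 135
[(80, 122), (84, 111), (88, 102), (92, 95), (96, 91), (100, 88), (104, 87), (108, 87), (112, 89), (116, 92), (120, 95), (124, 99), (128, 105), (132, 110), (136, 116), (140, 123), (144, 129), (148, 137), (152, 144), (156, 152), (160, 159), (164, 167), (168, 175), (172, 184), (176, 192), (180, 200)]
```

Call:
{"method": "send_rows", "body": {"newtons": 8, "steps": [{"tx": -0.23,"ty": 0,"tz": 0.06,"turn": 0,"grip": 0.5},{"tx": -0.22,"ty": 0,"tz": 0.1,"turn": 0,"grip": 0.5},{"tx": -0.22,"ty": 0,"tz": 0.13,"turn": 0,"grip": 0.5},{"tx": -0.15,"ty": 0,"tz": 0.12,"turn": 0,"grip": 0.5},{"tx": -0.12,"ty": 0,"tz": 0.14,"turn": 0,"grip": 0.5},{"tx": -0.1,"ty": 0,"tz": 0.14,"turn": 0,"grip": 0.5},{"tx": 0,"ty": 0,"tz": 0,"turn": 0,"grip": 0.5}]}}

```text
time: 45.0
position: [0.5208, 0.1346, 0.0539]
tool_rot: [-2.227, -2.216, 0.002]
ft_force: [-0.2, -0.3, -0.6]
grip_width: 0.698
grip_force: 8.0
```

```bash
python3 lip.py
```

```text
t 45.0 pos [0.5208 0.1346 0.0539] tilt 0.07 head 89.71 units [ 1.852 -0.006 -0.603] turn -0.04 F [-0.2 -0.3 -0.6] w 60.7
lip row 105
[(80, 122), (84, 111), (88, 102), (92, 95), (96, 91), (100, 88), (104, 87), (108, 87), (112, 89), (116, 92), (120, 95), (124, 100), (128, 105), (132, 110), (136, 116), (140, 123), (144, 130), (148, 137), (152, 144), (156, 152), (160, 160), (164, 167), (168, 176), (172, 184), (176, 192), (180, 200)]
```

Call:
{"method": "send_rows", "body": {"newtons": 8, "steps": [{"tx": -0.05,"ty": 0,"tz": 0.15,"turn": 0,"grip": 0.5},{"tx": -0.02,"ty": 0,"tz": 0.14,"turn": 0,"grip": 0.5},{"tx": 0,"ty": 0,"tz": 0,"turn": 0,"grip": 0.5},{"tx": 0,"ty": 0,"tz": 0,"turn": 0,"grip": 0.78},{"tx": 0,"ty": 0,"tz": 0,"turn": 0,"grip": 0.85},{"tx": 0,"ty": 0,"tz": 0,"turn": 0,"grip": 1},{"tx": 0,"ty": 0,"tz": -0.5,"turn": 0,"grip": 1},{"tx": 0,"ty": 0,"tz": -0.9,"turn": 0,"grip": 1},{"tx": 0.4,"ty": 0,"tz": -0.7,"turn": 0,"grip": 1},{"tx": 0,"ty": 0,"tz": 0,"turn": 0,"grip": 1}]}}

```text
time: 46.3
position: [0.523, 0.1585, 0.1672]
tool_rot: [2.22, 2.218, 0.01]
ft_force: [0.2, -0.1, 0.5]
grip_width: 0.998
grip_force: 0.0
```

```bash
cat > lay.py <<'E'
from bw import *
s=ctrl.get_state();go(s,[.523,.19,.042],90)
i=ctrl.get_image("wrist");px=i["pixels"]
R=np.eye(4);R[:3,:3]=Rn.from_rotvec(s["tool_rot"]).as_matrix();R[:3,3]=s["position"];i["cam_to_world"]=R@i["T_tool_cam"]
h=cv2.cvtColor(px,cv2.COLOR_RGB2HSV).astype(int);cv2.imwrite("pics/lay.png",px[:,:,::-1])
g=((h[...,1]<50)&(h[...,2]>90)).astype(np.uint8);g[312:]=0
nn,l,st,ce=cv2.connectedComponentsWithStats(g)
for j in range(1,nn):
    if st[j,4]>2500:
        print(st[j]);m=l==j
        for r in range(st[j,1],st[j,1]+st[j,3],12):
            c=np.flatnonzero(m[r]);print(r,c.min(),c.max(),onz(i,((c.min()+c.max())/2,r),.036)[:2].round(4),round((c.max()-c.min())*(onz(i,(400,r),.036)-onz(i,(300,r),.036))[0]*10,1))
E
python3 lay.py
```

```text
t 46.3 pos [0.523  0.1585 0.1672] tilt 0.43 head 89.94 units [ 0.521 -0.015  2.087] turn -0.01 F [ 0.2 -0.1  0.5] w 86.8
[  266   160    94   138 10879]
160 296 331 [0.5246 0.2177] 26.3
172 266 358 [0.5234 0.2088] 69.7
184 267 357 [0.5234 0.1998] 68.8
196 269 356 [0.5238 0.1906] 67.1
208 270 355 [0.5237 0.1813] 66.1
220 271 353 [0.5233 0.1717] 64.4
232 272 352 [0.5233 0.1621] 63.4
244 274 351 [0.5237 0.1522] 61.6
256 275 350 [0.5236 0.1421] 60.5
268 276 349 [0.5236 0.1319] 59.5
280 278 348 [0.524  0.1215] 57.6
292 286 338 [0.5231 0.1109] 43.2
```

Call:
{"method": "send_rows", "body": {"newtons": 30, "steps": [{"tx": 0.41,"ty": 0,"tz": 0.5,"turn": 0,"grip": 1},{"tx": 0,"ty": 0,"tz": 0.7,"turn": 0,"grip": 1},{"tx": 0,"ty": 0,"tz": 0.6,"turn": 0,"grip": 1},{"tx": 0,"ty": 0,"tz": 0.3,"turn": 0,"grip": 1},{"tx": 0,"ty": 0,"tz": 0,"turn": 0,"grip": 0.5},{"tx": 0,"ty": 0,"tz": 0,"turn": 0,"grip": 0.5},{"tx": 0,"ty": 0,"tz": 0,"turn": 0,"grip": 0.5},{"tx": 0,"ty": 0,"tz": 0,"turn": 0,"grip": 0.5},{"tx": 0,"ty": 0,"tz": -0.3,"turn": 0,"grip": 0.5},{"tx": 0,"ty": 0,"tz": -0.7,"turn": 0,"grip": 0.5},{"tx": 0,"ty": 0,"tz": -0.7,"turn": 0,"grip": 0.5},{"tx": 0,"ty": 0,"tz": 0,"turn": 0,"grip": 0.5}]}}

```text
time: 47.85
position: [0.5236, 0.181, 0.1437]
tool_rot: [2.223, 2.214, 0.01]
ft_force: [-0.5, 0.5, -2.2]
grip_width: 0.752
grip_force: 29.9
```

Call:
{"method": "send_rows", "body": {"newtons": 5, "steps": [{"tx": 0,"ty": 0,"tz": 0,"turn": 0,"grip": 0.5},{"tx": 0,"ty": 0,"tz": -0.4,"turn": 0,"grip": 0.5},{"tx": 0,"ty": 0,"tz": 0.4,"turn": 0,"grip": 0.5},{"tx": 0,"ty": 0,"tz": -0.4,"turn": 0,"grip": 0.5},{"tx": 0,"ty": 0,"tz": 0.4,"turn": 0,"grip": 0.5},{"tx": 0,"ty": 0,"tz": -0.4,"turn": 0,"grip": 0.5},{"tx": 0,"ty": 0,"tz": 0,"turn": 0,"grip": 0.5}]}}

```text
time: 48.72
position: [0.5216, 0.1801, 0.1635]
tool_rot: [2.226, 2.217, 0.001]
ft_force: [0.4, 0.5, -0.5]
grip_width: 0.502
grip_force: 0.0
```

```bash
cat > up.py <<'E'
from bw import *
s=ctrl.get_state();go(s,[.513,.273,.1],90)
i=ctrl.get_image("wrist");R=np.eye(4);R[:3,:3]=Rn.from_rotvec(s["tool_rot"]).as_matrix();R[:3,3]=s["position"];i["cam_to_world"]=R@i["T_tool_cam"]
h=cv2.cvtColor(i["pixels"],cv2.COLOR_RGB2HSV).astype(int);g=(h[...,1]<50)&(h[...,2]>90);cv2.imwrite("pics/up.png",i["pixels"][:,:,::-1])
for c in(290,316,342):
    r=np.flatnonzero(g[:314,c]);print(c,"lip row",r.min() if len(r) else None,r.max() if len(r) else None,len(r))
P=s["position"]+[0,0,-.003]
for th in range(0,100,15):
    t=np.radians(th);a=np.array([0,np.sin(t),np.cos(t)]);n=np.array([0,np.cos(t),-np.sin(t)]);c=P+.025*a
    print(th,"low",int(proj(i,c+.035*n)[1]),"up",int(proj(i,c-.035*n)[1]),"footfront",int(proj(i,P-.07*a+.03*n)[1]))
E
python3 up.py
```

```text
t 48.73 pos [0.5216 0.1801 0.1635] tilt 0.05 head 89.77 units [ 1.547 -0.15   1.059] turn -0.03 F [ 0.4  0.5 -0.5] w 43.7
290 lip row 196 313 118
316 lip row 196 313 118
342 lip row 241 299 57
0 low 249 up 411 footfront 212
15 low 228 up 409 footfront 240
30 low 216 up 399 footfront 269
45 low 212 up 379 footfront 299
60 low 214 up 352 footfront 330
75 low 222 up 319 footfront 361
90 low 234 up 285 footfront 394
```

The cup slipped out of the light grip. I need to find where it landed.

```bash
sed -i 's/>2500/>1500/' lay.py; python3 lay.py; python3 - <<'E'
from bw import *
i=ctrl.get_image("side");h=cv2.cvtColor(i["pixels"],cv2.COLOR_RGB2HSV).astype(int);cv2.imwrite("pics/sd.png",i["pixels"][:,:,::-1])
g=((h[...,1]<50)&(h[...,2]>70)&(h[...,2]<235)).astype(np.uint8);g[:230]=0;g[:,:150]=0;g[:,400:]=0;g[400:]=0
nn,l,st,ce=cv2.connectedComponentsWithStats(g)
for j in range(1,nn):
    if st[j,4]>120:
        m=(l==j).astype(np.uint8);c=max(cv2.findContours(m,0,1)[0],key=cv2.contourArea);print("side",st[j].tolist(),ce[j].round(0),cv2.minAreaRect(c),onz(i,ce[j],.035).round(3))
E
```

```text
t 48.77 pos [0.5212 0.1798 0.1629] tilt 0.01 head 89.77 units [0.17  0.03  2.014] turn -0.03 F [-0.9  0.8  0.3] w 43.8
[ 526    0  109  190 3385]
0 526 634 [0.6993 0.342 ] 71.6
12 532 625 [0.6996 0.335 ] 62.1
24 541 611 [0.6993 0.3279] 47.1
36 558 585 [0.6976 0.3206] 18.3
48 567 577 [0.6993 0.3132] 6.8
60 565 575 [0.6993 0.3057] 6.9
72 563 573 [0.6993 0.2981] 6.9
84 561 571 [0.6993 0.2904] 7.0
96 559 569 [0.6993 0.2826] 7.1
108 557 567 [0.6993 0.2746] 7.1
120 555 565 [0.6993 0.2664] 7.2
132 553 563 [0.6993 0.2582] 7.2
144 551 561 [0.6993 0.2498] 7.3
156 549 559 [0.6993 0.2413] 7.4
168 547 557 [0.6993 0.2326] 7.4
180 545 555 [0.6993 0.2237] 7.5
[ 239  193  111  119 9503]
193 296 308 [0.5132 0.2147] 9.1
205 276 330 [0.5139 0.2055] 41.2
217 267 336 [0.5126 0.1962] 53.1
229 258 339 [0.5101 0.1867] 62.9
241 249 342 [0.5076 0.177 ] 72.9
253 242 345 [0.5059 0.1672] 81.5
265 239 348 [0.5057 0.1571] 87.1
277 240 349 [0.5063 0.1469] 87.9
289 244 346 [0.5065 0.1365] 83.1
301 270 339 [0.5141 0.1258] 56.7
[   0  223  128   62 1552]
223 42 43 [0.3118 0.1922] 0.8
235 10 90 [0.3157 0.1826] 62.5
247 89 105 [0.351  0.1727] 12.6
259 102 116 [0.3589 0.1627] 11.1
271 110 123 [0.3633 0.1526] 10.4
283 116 127 [0.3658 0.1422] 8.9
side [268, 230, 32, 20, 199] [286. 237.] ((284.26214599609375, 234.32701110839844), (31.393667221069336, 13.454428672790527), 36.02737045288086) [0.635 0.058 0.035]
side [298, 230, 70, 45, 1296] [329. 249.] ((332.5, 252.0), (44.0, 69.0), 90.0) [0.524 0.025 0.035]
side [278, 260, 31, 51, 1293] [292. 284.] ((293.0, 285.0), (50.0, 30.0), 90.0) [0.524 0.164 0.035]
side [150, 268, 67, 58, 1121] [171. 305.] ((185.17408752441406, 299.0220947265625), (30.937219619750977, 82.44725799560547), 64.32318115234375) [0.692 0.373 0.035]
side [347, 313, 47, 25, 122] [369. 330.] ((368.6872863769531, 326.6263427734375), (46.980892181396484, 20.417129516601562), 8.652542114257812) [0.319 0.16  0.035]
```

```bash
python3 - <<'E'
from bw import *
s=ctrl.get_state();go(s,[.513,.16,.1],90)
w=ctrl.get_image("wrist");R=np.eye(4);R[:3,:3]=Rn.from_rotvec(s["tool_rot"]).as_matrix();R[:3,3]=s["position"];w["cam_to_world"]=R@w["T_tool_cam"]
sd=ctrl.get_image("side")
a=np.linspace(0,2*np.pi,40)
def box(i,x,y,z0=0):
    p=np.array([proj(i,[x+r*np.cos(t),y+r*np.sin(t),z]) for r,z in((.03,z0),(.035,z0+.095)) for t in a]);q=p[40:]
    return "all",p.min(0).round(0),p.max(0).round(0),"rim",q.min(0).round(0),q.max(0).round(0)
for r in(255,265,270):
    q=onz(w,(294,r),.095);print(r,q.round(4),"W",*box(w,*q[:2]),"S",*box(sd,*q[:2]))
g=cv2.cvtColor(w["pixels"],cv2.COLOR_RGB2HSV)[...,2]
print([(r,int(g[r,294])) for r in range(185,316,6)]);print([(c,int(g[262,c])) for c in range(230,360,7)])
m=sd["pixels"];hh=cv2.cvtColor(m,cv2.COLOR_RGB2HSV).astype(int);gg=(hh[...,1]<50)&(hh[...,2]>70)
print([(r,278+int(np.flatnonzero(gg[r,270:318]).min())-8,270+int(np.flatnonzero(gg[r,270:318]).max())) for r in range(258,313,6) if gg[r,270:318].any()])
E
```

```text
t 48.88 pos [0.5207 0.1795 0.1623] tilt 0.08 head 89.76 units [-0.326 -0.126  1.039] turn -0.03 F [ 0.1 -0.4 -0.2] w 43.8
255 [0.5094 0.1841 0.095 ] W all [238. 188.] [350. 307.] rim [238. 199.] [350. 307.] S all [274. 263.] [307. 313.] rim [274. 263.] [307. 287.]
265 [0.5093 0.1775 0.095 ] W all [238. 195.] [350. 316.] rim [238. 210.] [350. 316.] S all [276. 261.] [309. 311.] rim [276. 261.] [309. 285.]
270 [0.5092 0.1742 0.095 ] W all [238. 199.] [350. 320.] rim [238. 215.] [350. 320.] S all [277. 260.] [310. 310.] rim [277. 260.] [310. 284.]
[(185, 214), (191, 236), (197, 176), (203, 178), (209, 180), (215, 178), (221, 179), (227, 218), (233, 216), (239, 211), (245, 219), (251, 218), (257, 182), (263, 184), (269, 185), (275, 188), (281, 189), (287, 192), (293, 193), (299, 193), (305, 194), (311, 197)]
[(230, 128), (237, 130), (244, 131), (251, 175), (258, 102), (265, 125), (272, 149), (279, 168), (286, 179), (293, 186), (300, 194), (307, 200), (314, 186), (321, 184), (328, 177), (335, 157), (342, 132), (349, 96), (356, 161)]
[(258, 306, 317), (264, 283, 317), (270, 279, 309), (276, 279, 309), (282, 279, 307), (288, 279, 306), (294, 279, 305), (300, 279, 304), (306, 282, 301)]
```

Lucky landing: the cup stands upright on the table at about (0.509, 0.176), and both views agree. I regrip it and put it on the mat.

Call:
{"method": "send_rows", "body": {"newtons": 25, "steps": [{"tx": -0.04,"ty": -0.19,"tz": -0.2,"turn": 0,"grip": 1},{"tx": 0,"ty": 0,"tz": 0,"turn": 0,"grip": 1},{"tx": 0,"ty": 0,"tz": 0,"turn": 0,"grip": 1},{"tx": 0,"ty": 0,"tz": 0,"turn": 0,"grip": 1}]}}

```text
time: 49.48
position: [0.5099, 0.1773, 0.1748]
tool_rot: [-2.226, -2.216, 0.001]
ft_force: [-0.3, -0.2, -0.5]
grip_width: 0.865
grip_force: 0.0
```

```bash
python3 - <<'E'
from bw import *
s=ctrl.get_state();go(s,[.509,.176,.062],90)
w=ctrl.get_image("wrist");R=np.eye(4);R[:3,:3]=Rn.from_rotvec(s["tool_rot"]).as_matrix();R[:3,3]=s["position"];w["cam_to_world"]=R@w["T_tool_cam"]
h=cv2.cvtColor(w["pixels"],cv2.COLOR_RGB2HSV).astype(int);g=((h[...,1]<50)&(h[...,2]>80)).astype(np.uint8);g[312:]=0
m=blob(g,np.array((310,255)));x=np.argwhere(m);print(x.min(0),x.max(0));a=np.linspace(0,6.28,40)
for y in(.172,.176,.18):
    q=np.array([proj(w,[.509+.035*np.cos(t),y+.035*np.sin(t),.095]) for t in a]);f=np.array([proj(w,[.509+.03*np.cos(t),y+.03*np.sin(t),0]) for t in a]);print(y,q.min(0).round(),q.max(0).round(),"foot top",f.min(0).round())
E
```

```text
t 49.48 pos [0.5099 0.1773 0.1748] tilt 0.03 head 89.75 units [-0.022 -0.014  1.88 ] turn -0.03 F [-0.3 -0.2 -0.5] w 75.3
[188 263] [309 368]
0.172 [258. 211.] [364. 312.] foot top [279. 197.]
0.176 [258. 205.] [364. 306.] foot top [279. 192.]
0.18 [258. 199.] [364. 301.] foot top [279. 188.]
```

Call:
{"method": "send_rows", "body": {"newtons": 25, "steps": [{"tx": 0.02,"ty": 0.03,"tz": 0.2,"turn": 0,"grip": 1},{"tx": 0,"ty": 0,"tz": 0.3,"turn": 0,"grip": 1},{"tx": 0,"ty": 0,"tz": 0.5,"turn": 0,"grip": 1},{"tx": 0,"ty": 0,"tz": 0.5,"turn": 0,"grip": 1},{"tx": 0,"ty": 0,"tz": 0.35,"turn": 0,"grip": 1},{"tx": 0,"ty": 0,"tz": 0,"turn": 0,"grip": 1},{"tx": 0,"ty": 0,"tz": 0,"turn": 0,"grip": 0.5},{"tx": 0,"ty": 0,"tz": 0,"turn": 0,"grip": 0.5},{"tx": 0,"ty": 0,"tz": 0,"turn": 0,"grip": 0.5},{"tx": 0,"ty": 0,"tz": 0,"turn": 0,"grip": 0.5}]}}

```text
time: 50.78
position: [0.5123, 0.1788, 0.0653]
tool_rot: [2.225, 2.216, 0.002]
ft_force: [0.5, 0.5, 5.0]
grip_width: 0.787
grip_force: 24.7
```

```bash
python3 - <<'E'
from bw import *
s=ctrl.get_state();go(s,[.513,.273,.105],90);print(s["grip_force"])
E
```

```text
t 50.77 pos [0.5123 0.1788 0.0653] tilt 0.1 head 89.76 units [ 1.57   0.005 -0.662] turn -0.03 F [0.5 0.5 5. ] w 68.5
24.732539325455036
```

Call:
{"method": "send_rows", "body": {"newtons": 40, "steps": [{"tx": 0,"ty": 0,"tz": -0.2,"turn": 0,"grip": 0.5},{"tx": 0,"ty": 0,"tz": -0.4,"turn": 0,"grip": 0.5},{"tx": 0.3,"ty": 0,"tz": 0,"turn": 0,"grip": 0.5},{"tx": 0.5,"ty": 0,"tz": 0,"turn": 0,"grip": 0.5},{"tx": 0.5,"ty": 0,"tz": 0,"turn": 0,"grip": 0.5},{"tx": 0.27,"ty": 0,"tz": 0,"turn": 0,"grip": 0.5},{"tx": 0,"ty": 0,"tz": 0.2,"turn": 0,"grip": 0.5},{"tx": 0,"ty": 0,"tz": 0.2,"turn": 0,"grip": 0.5},{"tx": 0,"ty": 0,"tz": 0,"turn": 0,"grip": 0.5}]}}

```text
time: 51.9
position: [0.5113, 0.2705, 0.0743]
tool_rot: [-2.228, -2.214, 0.006]
ft_force: [-0.9, -0.8, -1.9]
grip_width: 0.785
grip_force: 39.7
```

```bash
python3 - <<'E'
from bw import *
s=ctrl.get_state();go(s,[.513,.273,.071],90)
E
```

```text
t 51.9 pos [0.5113 0.2705 0.0743] tilt 0.23 head 89.66 units [0.042 0.028 0.055] turn -0.04 F [-0.9 -0.8 -1.9] w 68.3
```

Call:
{"method": "send_rows", "body": {"newtons": 40, "steps": [{"tx": 0.03,"ty": 0.02,"tz": 0.04,"turn": 0,"grip": 0.5},{"tx": 0,"ty": 0,"tz": 0.03,"turn": 0,"grip": 0.5},{"tx": 0,"ty": 0,"tz": 0,"turn": 0,"grip": 0.5}]}}

```text
time: 52.28
position: [0.5133, 0.2745, 0.0722]
tool_rot: [2.226, 2.217, -0.0]
ft_force: [0.8, -0.6, -1.6]
grip_width: 0.778
grip_force: 39.7
```

Call:
{"method": "send_rows", "body": {"newtons": 6, "steps": [{"tx": 0,"ty": 0,"tz": 0,"turn": 0,"grip": 0.5},{"tx": 0,"ty": 0,"tz": 0,"turn": 0,"grip": 0.82},{"tx": 0,"ty": 0,"tz": 0,"turn": 0,"grip": 1},{"tx": 0,"ty": 0,"tz": 0,"turn": 0,"grip": 1},{"tx": 0,"ty": 0,"tz": 0,"turn": 0,"grip": 1}]}}

```text
time: 52.9
position: [0.5134, 0.2747, 0.0722]
tool_rot: [2.226, 2.217, 0.0]
ft_force: [0.1, 0.2, -0.3]
grip_width: 0.988
grip_force: 0.0
```

Call:
{"method": "send_rows", "body": {"steps": [{"tx": 0,"ty": 0,"tz": -0.3,"turn": 0,"grip": 1},{"tx": 0,"ty": 0,"tz": -0.5,"turn": 0,"grip": 1},{"tx": 0,"ty": 0,"tz": -0.8,"turn": 0,"grip": 1},{"tx": 0,"ty": 0,"tz": -0.8,"turn": 0,"grip": 1},{"tx": 0,"ty": 0,"tz": 0,"turn": 0,"grip": 1}]}}

```text
time: 53.52
position: [0.5152, 0.2767, 0.2218]
tool_rot: [2.223, 2.215, 0.013]
ft_force: [-0.7, -0.0, 0.4]
grip_width: 1.0
grip_force: 0.0
```

```bash
python3 - <<'E'
from bw import *
s=ctrl.get_state();go(s,[.513,.273,.105],90)
w=ctrl.get_image("wrist");R=np.eye(4);R[:3,:3]=Rn.from_rotvec(s["tool_rot"]).as_matrix();R[:3,3]=s["position"];w["cam_to_world"]=R@w["T_tool_cam"]
h=cv2.cvtColor(w["pixels"],cv2.COLOR_RGB2HSV).astype(int);g=((h[...,1]<50)&(h[...,2]>80)).astype(np.uint8);g[312:]=0
m=blob(g,np.array((310,240)));x=np.argwhere(m);print("cup",x.min(0),x.max(0));a=np.linspace(0,6.28,40)
for y in(.27,.275):
    q=np.array([proj(w,[.513+.035*np.cos(t),y+.035*np.sin(t),.1]) for t in a]);f=np.array([proj(w,[.513+.03*np.cos(t),y+.03*np.sin(t),.005]) for t in a]);print(y,q.min(0).round(),q.max(0).round(),"foot",f.min(0).round())
mt=((h[...,0]>12)&(h[...,0]<25)&(h[...,1]>60)&(h[...,2]>150));mt[312:]=0;x=np.argwhere(blob(mt,np.array((310,215))));print("mat",x.min(0),x.max(0))
f=np.array([proj(w,[.513+.07*np.cos(t),.273+.07*np.sin(t),.005]) for t in a]);print(f.min(0).round(),f.max(0).round())
r=((h[...,0]<9)|(h[...,0]>172))&(h[...,1]>150)&(h[...,2]<150);print("brown in cup px",int(r[150:312,250:380].sum()))
sd=ctrl.get_image("side");hh=cv2.cvtColor(sd["pixels"],cv2.COLOR_RGB2HSV).astype(int);gg=((hh[...,1]<50)&(hh[...,2]>70)).astype(np.uint8)
x=np.argwhere(blob(gg,np.array((260,310))));print("side cup",x.min(0),x.max(0),"was [286 242] [335 275]")
for n,z in(("top",0),):
    i=ctrl.get_image(n);h=cv2.cvtColor(i["pixels"],cv2.COLOR_RGB2HSV).astype(int)
    r=((h[...,0]<9)|(h[...,0]>172))&(h[...,1]>120)&(h[...,2]<160);r=r[200:290,425:510].astype(np.uint8);nn,l,st,ce=cv2.connectedComponentsWithStats(r)
    print([(st[j]+[425,200,0,0,0]).tolist() for j in range(1,nn) if st[j,4]>5])
    b=blob((h[...,0]>95)&(h[...,0]<120)&(h[...,1]>90),np.array((467,244)));print("bowl",circ(i,b,.05)[0])
import pickle
d=pickle.load(open("d0.pkl","rb"))["top"]["pixels"].astype(int)
df=np.abs(cv2.GaussianBlur(i["pixels"],(5,5),0).astype(int)-cv2.GaussianBlur(d.astype(np.uint8),(5,5),0)).sum(2)>60
for nm,(x0,y0,x1,y1) in dict(strainer=(160,155,290,200),rest=(312,155,342,198),dishes=(342,135,390,182),ladle=(415,155,540,192)).items():print(nm,int(df[y0:y1,x0:x1].sum()))
E
```

```text
t 53.52 pos [0.5152 0.2767 0.2218] tilt 0.52 head 89.78 units [-0.068 -0.054  1.946] turn -0.03 F [-0.7 -0.   0.4] w 87.0
cup [190 266] [284 355]
0.27 [263. 203.] [354. 290.] foot [280. 193.]
0.275 [263. 197.] [354. 284.] foot [280. 188.]
mat [151 245] [281 381]
[241. 149.] [378. 283.]
brown in cup px 0
side cup [287 244] [337 277] was [286 242] [335 275]
[[448, 233, 22, 14, 78], [455, 245, 8, 6, 23], [466, 245, 8, 8, 33], [461, 254, 8, 7, 22]]
bowl ((0.5452192425727844, -0.23890624940395355), (0.15558317303657532, 0.15660303831100464), 10.16814136505127)
strainer 1181
rest 0
dishes 0
ladle 0
```

```bash
python3 -c "
from bench import ctrl
print(ctrl.close_job())"
```

```text
the job is handed in; nothing more can be done
None
```

I handed the job in at about 53.5 s: pad held fully down about 2.3 s, chestnuts poured into the bowl (colour areas suggest all six), empty cup upright on its mat after I dropped it once onto the cart top (it landed standing), ladle, dishes and rest unmoved, strainer hidden by the arm in the last check but not knowingly touched.

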